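# Turn the hexagonal mosaic blocks to the ordered face and pack them in the sprung-lid chest

## Robot

A 6-joint arm with a two-finger parallel gripper is mounted at the origin on the work surface. World frame = base frame: x ahead of the robot, y to its left, z up, the work surface at z = 0. Lengths are in m, angles in rad, forces in N, time in s.
With the tool pointing down it reaches from about 0.25 to 0.775 m from the base axis. Payload 4 kg.
Tool frame: the origin (TCP) lies on the centre line of the jaws, within the pads' length; the fingertips stand 25 mm ahead of it and the grasp point (between the pads) lies 6 mm ahead of it; z points along the fingers, y is the line along which they close (so a half turn about z gives the same grasp; the last joint's range is limited). The gripper opens to 85 mm and grips with 20 to 120 N. Pads are 22 mm wide; open, the fingers measure 114 mm over their backs; the gripper's body (76 mm by 85 mm) begins 54 mm behind the grasp point. The pads swing forward as they close: fully open they stand 13 mm farther back than shut.
Start: joints at [1.186, 0.087, 1.371, -0, 1.684, -0.103], TCP at [0.153, 0.528, 0.256] pointing down, gripper open.
Joint ranges: [-3.1, 3.1], [-0.76, 2.03], [0.27, 2.55], [-1.08, 4.22], [0.17, 2.65], [-2.57, 2.57]. Speed limits (rad/s): [2.79, 2.79, 3.14, 3.14, 3.14, 3.14].

## Interface

Orientations are given as a 3x3 rotation matrix whose columns are the frame's x, y, z axes.
In Python, from plant import sense, optics, finish_job, models gives the robot as it stands.
- The arm moves only by the tool move_arm, never from a script. Its argument "series" is a list of rows, each a list of 6 numbers: the shift along the tool's x, y, z in m, then the turn, a rotation vector about the tool's x, y, z in degrees. A call has exactly 5 rows; each row shifts and turns the commanded pose from where the row before left it, along the tool's axes as they then stand; what a row does not reach is not made up. A row lasts 1/10 s, in which the tool goes at most 50 mm and 8.59 degrees, less where a joint would pass 70% of its speed; a pose out of reach is approached as far as the arm can. A call is refused whole if a number of a shift passes 0.05 or a number of a turn 8.59, either way. A call with a gripper value outside its range is refused whole. "grip" is the finger opening in m, from 0 to 0.0854, set as the call begins (left out, the last holds). The fingers move at their own pace and stop on an object; "squeeze" is the grip in N (left out, the last holds). Time passes only in rows, so rows that do not move let the fingers close, or fill a call up. It gives the time, the measured TCP pose, the force, the opening and the grip force at its end, in the units of the state.
- sense(): the state, without advancing time (a new reading comes with each control period).
- optics.grab_frame(name): name is "scene" or "top"; returns (picture, depth): 420x560x3 uint8, blue, green, red; 420x560 float32, m along the optical axis (not along the pixel's ray), 0 where there is no reading.
- optics.camera_info(name): a dict with "fovy" (degrees; the focal length in pixels is half the picture's height over the tangent of half this angle, whatever the lens; pixels are square), "cx", "cy" (the principal point, pixels), "position" and "rotation" of the camera in the world. Camera axes: x right, y up, looking along -z (the intrinsics and any distortion apply to the point x, -y, -z); pixel columns grow to the right and rows downward; lengths in m; the calibration is good to about 2 mm. A picture is of the moment at which its call begins. camera_info takes no time and is no camera call.
- finish_job(): hands the job in; it is judged then, once.
Trained networks look in the newest picture that a camera, given by its name, has taken for a name from the list of things; names that differ only in an ending like _2 or _b are one class to them, and where a whole thing is asked for, a point or a joint stands for the part that bears it (a point fixed in the world has none). Each returns a list of dicts, best first, with "conf" (0 to 1); they miss things now and then, are a little off and sometimes report something else, mostly with a low value. They report only what shows in the picture. A call takes as long as a camera call.
- models.spot_in(camera, name): "xyz" ([x, y, z] in m, in the coordinates of the camera as it stood for that picture, good to about 4 mm: the middle of the surface that is visible of it).
- models.silhouettes(camera, name): "pixels" (420x560 bool, what is visible of it).
The state is a dict: "clock": time; "q": joint angles; "joint_vel": joint speeds; "effort": joint torques, N m; "tcp_pos": TCP position; "orientation": TCP orientation; "ft_force": force on the tool from outside, world axes, zero at the start; "ft_torque": the same for the moment, N m; "grip_width": opening from 0.0 (shut) to 1.0 (fully open); "gripper_force": force on a finger pad.
Only numpy, scipy, OpenCV 4.12 (cv2) and the standard library are available. Lean on these libraries where they do the work, as an engineer would, in place of code of your own. Each camera call takes 0.05 s, during which the arm holds its last target. There are 200 camera calls.

## Task

The onyx pebble on the steel shelf lies beside the sample block that has been ordered. Lift the chest's lid until its springs hold it fully open, then roll each hexagonal block from the tray over, face by face, until it shows on top the same tiled face as that sample, and pack every block flat in a bay of the chest, one to a bay, with that face up. Leave the lid open, and leave the pebble and everything else on the table where it is.

Things in the scene. Friction and masses are not known exactly. Their poses are not given: they have to be found in the camera images.
- block1: terracotta hexagonal prism, 60 mm long, 48 mm across flats, 0.2 to 0.37 kg, lying on one face in the tray. Origin at its centre, x along its length; +z points out of the face with ONE long white tile (46 x 20 mm), -z out of the reverse face with THREE small white tiles (12 mm squares); other faces plain. 3 or 4 of the 4 blocks are present (else None).
- block2: terracotta hexagonal prism, 60 mm long, 48 mm across flats, 0.2 to 0.37 kg, lying on one face in the tray. Origin at its centre, x along its length; +z points out of the face with ONE long white tile (46 x 20 mm), -z out of the reverse face with THREE small white tiles (12 mm squares); other faces plain. 3 or 4 of the 4 blocks are present (else None).
- block3: terracotta hexagonal prism, 60 mm long, 48 mm across flats, 0.2 to 0.37 kg, lying on one face in the tray. Origin at its centre, x along its length; +z points out of the face with ONE long white tile (46 x 20 mm), -z out of the reverse face with THREE small white tiles (12 mm squares); other faces plain. 3 or 4 of the 4 blocks are present (else None).
- block4: terracotta hexagonal prism, 60 mm long, 48 mm across flats, 0.2 to 0.37 kg, lying on one face in the tray. Origin at its centre, x along its length; +z points out of the face with ONE long white tile (46 x 20 mm), -z out of the reverse face with THREE small white tiles (12 mm squares); other faces plain. 3 or 4 of the 4 blocks are present (else None).
- tray: fixed shallow aluminium tray, 300 mm (its x) by 380 mm (its y), floor 3 mm thick, lip 10 mm high overall; origin under its centre, on the table. Blocks start near x = +-70, y = -100 or +70 mm in its frame. A fixed tin chute, part of it, 160 mm wide, rises from its +y edge to 220 mm high over the next 240 mm.
- chest: fixed plywood chest, 172 mm (x) by 328 mm (y), rim 60 mm high; origin under its centre, on the table. Floor 8 mm up, inside 160 mm (x) by 316 mm (y), parted by three low walls (12 mm above the floor, 4 mm thick) into four bays 76 mm wide centred at x = 0, y = -120, -40, +40, +120 mm, one block each. The lid's hinge line runs along y at x = +88, z = 60 mm.
- lid (a joint): angle of the chest's steel lid (0.9 kg): 0 shut, 1.75 fully open, a little past upright; positive raises the front. Springs at the hinge carry most of its weight: let go below about 0.7 rad it falls shut, beyond about 0.85 rad they swing it fully open in a second or two and hold it. Lifting takes only a few newtons.
- lid_tab (a point): middle of the lid's lifting tab, a steel bar 14 mm thick (chest y), 24 mm high, reaching 45 mm forward (chest -x) beyond the middle of the lid's front edge. With the lid shut this point is 202 mm in front of the hinge line, 12 mm above it (72 mm above the table) and 28 mm in front of the chest. It turns with the lid.
- sample_one: fixed hexagonal sample block on the steel shelf, same shape and size as the loose blocks, for looking at only, showing its ONE-tile face on top. Origin at its centre.
- sample_three: fixed hexagonal sample block on the steel shelf, same shape and size as the loose blocks, for looking at only, showing its THREE-tile face on top. Origin at its centre.
- shelf: fixed polished steel shelf at the far side, 120 by 560 mm, top 60 mm high, carrying the two samples and the pebble; origin under its centre, on the table.
- pebble: black onyx pebble, 32 mm across, 17 mm high, on the steel shelf about 70 mm from one of the two sample blocks (over 250 mm from the other): it marks the sample to be matched. Leave it there.
- cup: terracotta clay cup, 68 mm across, 75 mm high, standing on the table; leave it.
- mallet: rubber mallet with a wooden handle lying on the table, 230 mm long, 48 mm high; origin on its underside near the middle, x towards its head; leave it.
- glass_square: orange glass square, 40 x 40 x 8 mm, flat on the table; leave it.
- tile_stack: stack of tiles 52 x 52 x 35 mm on the table; leave it.
- jar: closed jar, 64 mm across, 85 mm high, on the table; leave it.
- brush: brush lying on the table; leave it.

How it is judged:
On the way:
1. the lid stands open on its springs, let go (value of joint lid above 1.5 rad and contact force between the fingers and chest below 0.5 N), for 0.3 s.
At the end, for the whole second after the job is handed in: The lid is open beyond 1.5 rad; every block present lies at rest in the chest, its centre within 60 mm (x) and 155 mm (y) of the chest's centre and less than 38 mm above the table (down on the floor of a bay), with the face that matches the sample next to the pebble on top, level within 0.12 rad (value of joint lid above 1.5 rad and ((horizontal distance between pebble and sample_one below 0.15 m and angle between each of block1, block2, block3, block4's own z axis and vertical below 0.12 rad) or (horizontal distance between pebble and sample_three below 0.15 m and angle between each of block1, block2, block3, block4's own z axis and vertical above 3.0216 rad)) and x of block1 in the frame of chest between -0.06 and 0.06 m and y of block1 in the frame of chest between -0.155 and 0.155 m and z of each of block1, block2, block3, block4 in the frame of chest below 0.038 m and linear speed of each of block1, block2, block3, block4 below 0.02 m/s and x of block2 in the frame of chest between -0.06 and 0.06 m and y of block2 in the frame of chest between -0.155 and 0.155 m and x of block3 in the frame of chest between -0.06 and 0.06 m and y of block3 in the frame of chest between -0.155 and 0.155 m and x of block4 in the frame of chest between -0.06 and 0.06 m and y of block4 in the frame of chest between -0.155 and 0.155 m); the robot touches nothing.
It fails at once if the pebble is moved from its place by the sample (distance of pebble from where it was at the start of the episode above 0.03 m).
It fails at once if a bystander is shoved away (distance of any of cup, mallet, glass_square, tile_stack, jar, brush from where it was at the start of the episode above 0.05 m).
It fails at once if the clay cup is knocked over (angle between cup's own z axis and vertical above 0.6 rad).
Of block1, block2, block3, block4 only 3 to 4 are there at a start; the rules pass over those that are not, and their reading is None.
At some moment in a run one of block1, block2, block3, block4 may be knocked a few centimetres aside while the robot is not near it.
Once in a run the grip may slacken for a moment while it holds something.
It also fails if it takes over 210 s, if anything falls off the work surface, if the arm or the gripper's body presses on something with over 40 N, if the wrist force passes 120 N, or if a joint passes its speed limit or range.

## Working session

There is one attempt and no reset: what is moved stays moved. The work goes in short steps, Python scripts to look and compute and a tool call to move; the robot and the scene stay as the last step left them, time stands still between calls to the robot, and variables do not carry over. Pictures are saved under pics/ and viewed, at most 14 in all, crops included, and the job is handed in when it is done.

Besides the shell and the picture viewer there is one more tool, called after "Emit:" as a command line: name --pt "numbers of a row" for each row, then --argument value for the rest. move_arm: Moves the arm, as the interface text tells. Its arguments: {"type":"object","properties":{"series":{"type":"array"},"grip":{"type":"number"},"squeeze":{"type":"number"}},"required":["series"]}

```bash
ls; mkdir -p pics; python3 - <<'E'
from plant import sense, optics, models
import cv2,numpy as np
for c in ("scene","top"):
    p,d=optics.grab_frame(c); cv2.imwrite(f"pics/{c}0.png",p); np.save(f"{c}0.npy",d)
    i=optics.camera_info(c); print(c,i)
print(sense())
E
```

```text
pics
scene {'fovy': 57.879132834471484, 'cx': 277.0432164740871, 'cy': 215.96816776796322, 'position': array([1.3828913 , 0.12477832, 0.79540383]), 'rotation': array([[-0.23967464, -0.63031121,  0.73841983],
       [ 0.97068357, -0.14135738,  0.19440038],
       [-0.01815165,  0.76336484,  0.64571251]])}
top {'fovy': 48.635807103563025, 'cx': 278.1475607498196, 'cy': 210.9320153912576, 'position': array([ 0.38575945, -0.08453124,  1.19299355]), 'rotation': array([[ 0.02928014,  0.99248695, -0.11879529],
       [-0.99945331,  0.03089475,  0.01177234],
       [ 0.01535405,  0.11838565,  0.99284898]])}
{'clock': 0.1, 'q': array([ 1.18590592e+00,  8.79030270e-02,  1.37212281e+00,  7.83302246e-06,
        1.68361563e+00, -1.03123161e-01]), 'joint_vel': array([-0.00106321, -0.00218075, -0.00384762,  0.0002109 , -0.00156142,
        0.00016298]), 'effort': array([ 2.31000886e-03, -3.53011894e+01, -3.14218998e+01, -9.38906305e-05,
        7.89959449e-03, -2.69719163e-05]), 'tcp_pos': array([0.15279087, 0.52792906, 0.25523416]), 'orientation': array([[-9.60565707e-01,  2.78052008e-01, -7.76456961e-04],
       [ 2.78053006e-01,  9.60563861e-01, -1.89600075e-03],
       [ 2.18649682e-04, -2.03712949e-03, -9.99997901e-01]]), 'ft_force': array([-0.73931282,  0.28308169, -0.42191756]), 'ft_torque': array([0.04972157, 0.04505097, 0.02568346]), 'gripper_force': 0.0, 'grip_width': 1.0042871715570914}
```

View pics/scene0.png

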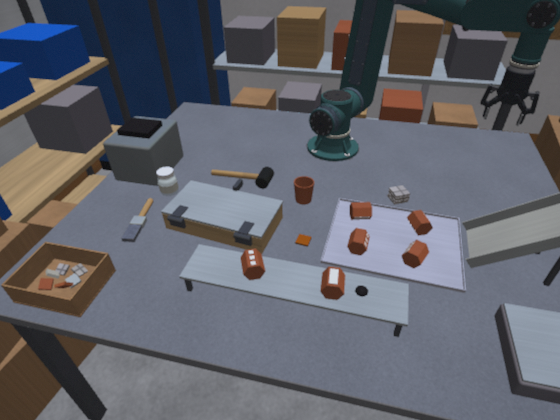

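View pics/top0.png

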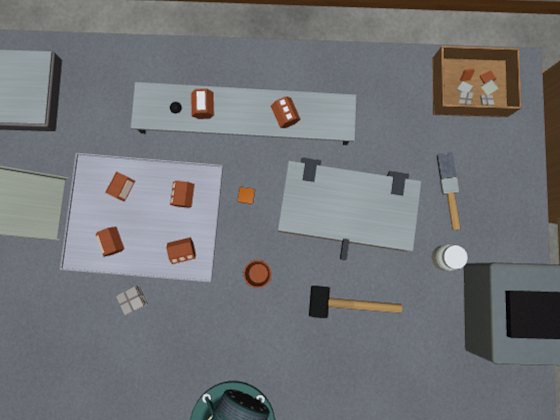

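The scene view shows the pebble (361,290) beside the ONE-tile sample (333,282). The four blocks lie in the tray at around (360,210), (420,222), (358,240) and (415,253). In the top view the chest's tab is at (345,250), on the robot's side. I'll write the helpers and fit the block poses.

```bash
cat > h.py <<'E'
import numpy as np, cv2
from scipy.spatial.transform import Rotation as R
from scipy.optimize import least_squares
from plant import sense, optics, models
def info(c):
    i=optics.camera_info(c); i['f']=210/np.tan(np.radians(i['fovy'])/2); return i
def w2p(i,P):
    c=(np.atleast_2d(P)-i['position'])@i['rotation']; return np.c_[i['cx']+i['f']*c[:,0]/-c[:,2], i['cy']-i['f']*c[:,1]/-c[:,2]]
def cloud(c,d):
    i=info(c); v,u=np.mgrid[:420,:560]
    P=np.stack([(u-i['cx'])/i['f']*d,-(v-i['cy'])/i['f']*d,-d],-1)@i['rotation'].T+i['position']
    P[d<=0]=np.nan; return P
def sdf(p,L=.06,F=.048):
    k=[np.abs(p[:,0])-L/2]
    for a in (0,60,120):
        a=np.radians(a); k.append(np.abs(p[:,1]*np.sin(a)+p[:,2]*np.cos(a))-F/2)
    return np.max(k,0)
def fit(P,z0=None):
    best=None; c=P.mean(0)
    for y in np.radians(np.arange(0,180,30)):
        def f(x):
            q=(P-x[:3])@R.from_euler('z',x[3]).as_matrix(); r=sdf(q)
            return r if z0 is None else np.r_[r,(x[2]-z0)*30]
        s=least_squares(f,[c[0],c[1],.027 if z0 is None else z0,y],loss='soft_l1',f_scale=.003)
        if best is None or s.cost<best.cost: best=s
    return best.x, best.cost/len(P)
def red(p):
    h=cv2.cvtColor(p,cv2.COLOR_BGR2HSV).astype(int)
    return ((h[...,0]<11)|(h[...,0]>172))&(h[...,1]>110)&(h[...,2]>50)
E
cat > look.py <<'E'
from h import *
fr={c:optics.grab_frame(c) for c in ("top","scene")}
Pw={c:cloud(c,fr[c][1]) for c in fr}
for c in fr:
    for n in ("tray","chest"): 
        for m in models.spot_in(c,n)[:1]:
            print(c,n,(info(c)['rotation']@m['xyz']+info(c)['position']).round(3),round(m['conf'],2))
    for s in models.silhouettes(c,"block1")[:6]:
        k=s['pixels']; print(c,'blk',round(s['conf'],2),k.sum(),np.nanmean(Pw[c][k],0).round(3))
t=fr['top'][0][140:310,50:240]; s=fr['scene'][0][190:290,310:480]
im=np.zeros((600,800,3),np.uint8)
a=cv2.resize(t,None,fx=2.9,fy=2.9,interpolation=2)[:, :]; print(a.shape)
cv2.imwrite("pics/trayT.png",a); cv2.imwrite("pics/trayS.png",cv2.resize(s,None,fx=4.6,fy=4.6,interpolation=2))
np.savez("fr.npz",**{c+k:v for c in fr for k,v in zip(("p","d"),fr[c])})
E
python3 look.py
```

```text
top chest [ 0.537 -0.268  0.068] 0.67
top blk 0.93 545 [0.559 0.142 0.045]
top blk 0.84 601 [0.437 0.313 0.044]
top blk 0.75 577 [0.419 0.137 0.045]
top blk 0.55 494 [0.574 0.296 0.047]
scene tray [0.521 0.391 0.004] 0.57
scene chest [ 0.579 -0.253  0.071] 0.93
scene blk 0.85 503 [0.59  0.305 0.039]
scene blk 0.85 432 [0.574 0.149 0.041]
scene blk 0.85 342 [0.434 0.146 0.041]
scene blk 0.61 420 [0.45  0.323 0.039]
(493, 551, 3)
```

```bash
cat > fitall.py <<'E'
from h import *
def fitall(seeds,z0=.027,fr=None):
    fr=fr or {c:optics.grab_frame(c) for c in ("top","scene")}; out=[]
    C={c:cloud(c,fr[c][1]) for c in fr}
    for s in seeds:
        pts=[];col=[]
        for c in fr:
            P=C[c]; m=(np.hypot(P[...,0]-s[0],P[...,1]-s[1])<.05)&(P[...,2]>z0-.014)&(P[...,2]<z0+.035)
            pts.append(P[m]); col.append(fr[c][0][m].astype(int))
        P=np.vstack(pts); K=np.vstack(col)
        x,e=fit(P,z0); q=(P-x[:3])@R.from_euler('z',x[3]).as_matrix()
        w=(K[:,0]>105)&(np.abs(q[:,0])<.027); a=np.degrees(np.arctan2(-q[:,1],q[:,2])) # rotation about block axis from up
        h,_=np.histogram(a[w],np.arange(-150,151,60)); n,_=np.histogram(a,np.arange(-150,151,60))
        print(x[:3].round(4),'yaw',np.degrees(x[3]).round(1)%180,'err',round(1e6*e,2),'face white/all (-120..120)',h,n)
        out.append(x)
    return out
E
python3 - <<'E'
from fitall import *
z=np.load("fr.npz"); fr={c:(z[c+'p'],z[c+'d']) for c in("top","scene")}
fitall([(.569,.145),(.44,.318),(.427,.142),(.58,.30)],fr=fr)
# per camera
for c in fr:
    print(c);fitall([(.569,.145),(.44,.318),(.427,.142),(.58,.30)],fr={c:fr[c]})
# chest: lid pts, top view
for c in fr:
    P=cloud(c,fr[c][1]); m=(P[...,2]>.058)&(P[...,2]<.09)&(np.abs(P[...,1]+.28)<.24)&(np.abs(P[...,0]-.5)<.2)&(P[...,0]<.63)
    r=cv2.minAreaRect(P[m][:,:2].astype(np.float32)*1000); print(c,'lid',r,np.median(P[m][:,2]), m.sum())
    k=(P[...,2]>.0015)&(P[...,2]<.02)&(P[...,1]>.0)&(P[...,1]<.45)&(P[...,0]>.3)&(P[...,0]<.68)
    print('tray',cv2.minAreaRect(P[k][:,:2].astype(np.float32)*1000))
E
```

```text
[0.5618 0.1473 0.0283] yaw 176.4 err 1.61 face white/all (-120..120) [ 1 77  4  6  5] [ 41 205 424 262  41]
[0.4382 0.3207 0.0276] yaw 23.3 err 1.61 face white/all (-120..120) [ 0 47  8 12  5] [ 32 109 432 356  43]
[0.4202 0.1422 0.0281] yaw 105.8 err 1.58 face white/all (-120..120) [ 0 46  4  6  9] [ 23 176 382 288  57]
[0.5758 0.3047 0.0282] yaw 155.6 err 1.8 face white/all (-120..120) [  3   9   6 148   5] [ 44 199 441 282  31]
top
[0.5617 0.1457 0.0277] yaw 176.4 err 1.28 face white/all (-120..120) [ 4  7  0 28  0] [ 13 176 268  85   8]
[0.4373 0.319  0.0273] yaw 23.2 err 1.29 face white/all (-120..120) [ 0 37  0 11  3] [  6  75 282 207  15]
[0.4198 0.1402 0.0275] yaw 106.0 err 1.09 face white/all (-120..120) [ 4 10  0 46  0] [ 12 118 288 154  13]
[0.5745 0.3029 0.0272] yaw 155.6 err 1.48 face white/all (-120..120) [  2 122   0   0   1] [  3 201 265  50   2]
scene
[0.562  0.1503 0.0283] yaw 175.7 err 1.0 face white/all (-120..120) [ 0  0  4 51  0] [ 29  88 174 103  29]
[0.4379 0.3232 0.0279] yaw 23.30000000000001 err 1.23 face white/all (-120..120) [2 0 9 7 0] [ 30 153 149  31  23]
[0.4207 0.1455 0.0279] yaw 106.4 err 1.55 face white/all (-120..120) [0 1 3 0 1] [  6  16 109 171  40]
[0.5769 0.3071 0.0282] yaw 155.4 err 0.96 face white/all (-120..120) [ 1 32  2  9  2] [ 28  76 196 141  33]
top lid ((504.6358947753906, -266.8565368652344), (283.998046875, 488.47515869140625), 6.912204742431641) 0.0705368027790998 9985
tray ((490.00244140625, 225.06805419921875), (379.9206237792969, 449.9570617675781), 0.020608359947800636)
scene lid ((505.68243408203125, -266.5171203613281), (282.2945861816406, 489.6411437988281), 6.929208755493164) 0.07086352633605464 4349
tray ((490.0492858886719, 224.96458435058594), (379.8119201660156, 449.93402099609375), 0.016641994938254356)
```

View pics/trayT.png

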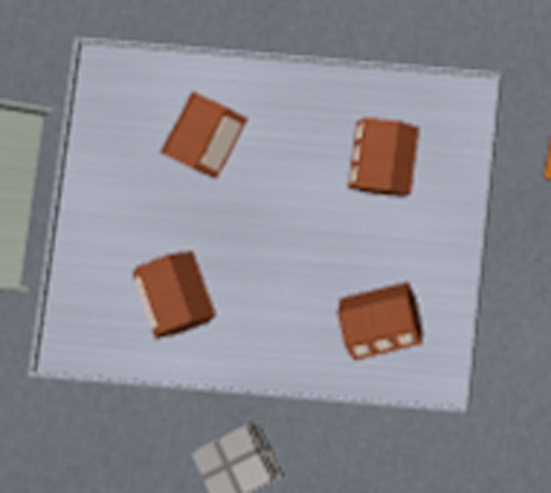

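View pics/trayS.png

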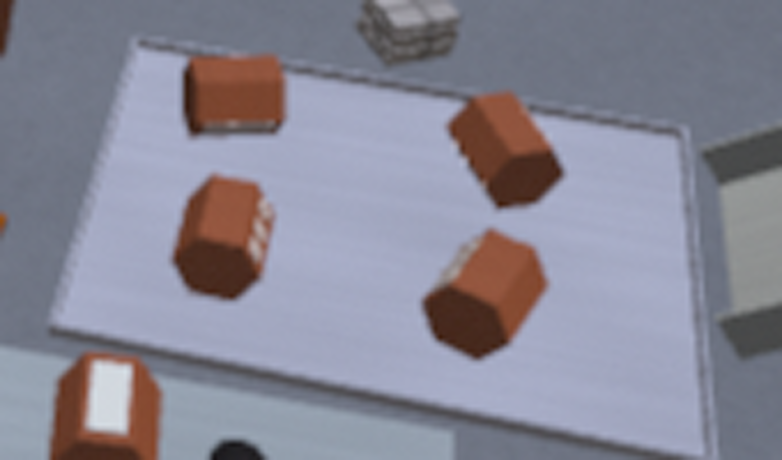

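Reading the pictures:
- **A** (top right in the top crop, 382,158): THREE tiles on its upper +y face, so it needs a 120° roll.
- **B** (175,295): ONE tile on its upper +y face, so 60°.
- **C** (380,320): THREE tiles on its upper −x face, ONE tile on its lower +x face, so 120°.
- **D** (205,135): ONE tile on its upper (−x,−y) face, so 60°.

Next I'll locate the chest and tab.

```bash
python3 - <<'E'
from h import *
z=np.load("fr.npz")
for c in ("top","scene"):
    P=cloud(c,z[c+'d']); I=info(c)
    x,y,h=P[...,0],P[...,1],P[...,2]
    m=(h>.062)&(h<.082)&(x>.36)&(x<.64)&(y<-.06)&(y>-.46)
    m=cv2.morphologyEx(m.astype(np.uint8),cv2.MORPH_OPEN,np.ones((13,13)))>0
    r=cv2.minAreaRect(P[m][:,:2].astype(np.float32)*1000); print(c,'lid',r,np.median(h[m]),m.sum()); print(cv2.boxPoints(r).round(0).tolist())
    t=(h>.04)&(h<.1)&(x>.34)&(x<.43)&(y<-.1)&(y>-.4)&~cv2.dilate(m.astype(np.uint8),np.ones((3,3))).astype(bool)
    n,l,s,ce=cv2.connectedComponentsWithStats(t.astype(np.uint8))
    for k in range(1,n):
        if s[k,4]>15: Q=P[l==k]; print('tab?',s[k,4],Q.mean(0).round(4),Q.min(0).round(3),Q.max(0).round(3))
    for nm in("lid_tab","lid"):
        for q in models.spot_in(c,nm)[:2]: print(nm,(I['rotation']@q['xyz']+I['position']).round(3),round(q['conf'],2))
    for b in ("cup","mallet","jar","tile_stack","glass_square"):
        for q in models.spot_in(c,b)[:1]: print(b,(I['rotation']@q['xyz']+I['position']).round(3),round(q['conf'],2))
E
```

```text
top lid ((540.722900390625, -273.3134460449219), (330.57745361328125, 174.35951232910156), 82.97309112548828) 0.07045712973801821 8824
[[434.0, -427.0], [607.0, -448.0], [647.0, -120.0], [474.0, -99.0]]
tab? 65 [ 0.4197 -0.2567  0.0833] [ 0.408 -0.265  0.064] [ 0.43  -0.25   0.091]
lid_tab [ 0.538 -0.27   0.076] 0.59
lid [ 0.535 -0.269  0.07 ] 0.7
cup [ 0.373 -0.055  0.02 ] 0.76
jar [ 0.423 -0.508  0.085] 0.66
tile_stack [0.298 0.252 0.036] 0.62
glass_square [ 0.564 -0.016  0.011] 0.66
scene lid ((542.0082397460938, -268.689453125), (333.30712890625, 177.3843231201172), 81.42095184326172) 0.07088214261613968 3182
[[429.0, -420.0], [605.0, -447.0], [655.0, -117.0], [479.0, -91.0]]
tab? 21 [ 0.3426 -0.1999  0.0459] [ 0.34  -0.215  0.041] [ 0.346 -0.183  0.053]
tab? 29 [ 0.4189 -0.2497  0.0795] [ 0.406 -0.259  0.064] [ 0.429 -0.245  0.088]
lid_tab [ 0.551 -0.258  0.07 ] 0.81
lid [ 0.554 -0.26   0.072] 0.85
lid [ 0.787 -0.1    0.097] 0.22
cup [ 0.39  -0.046  0.054] 0.96
mallet [ 0.306 -0.223  0.029] 0.78
jar [ 0.446 -0.505  0.059] 0.78
tile_stack [0.312 0.264 0.034] 0.85
glass_square [0.584 0.151 0.043] 0.36
```

```bash
cat >> h.py <<'E'
# ---- planning: tool poses -> rounded rows in tool axes
PSI=np.radians(-7.5); CH=np.array([.541,-.270,0.]); RC=R.from_euler('z',PSI).as_matrix()
def tool(axis_yaw,tilt=0.,flip=False):
    """tool z down, tool y along yaw dir (deg), then tilted about tool y by tilt deg"""
    y=np.array([np.cos(np.radians(axis_yaw)),np.sin(np.radians(axis_yaw)),0]); z=np.array([0,0,-1.]); x=np.cross(y,z)
    return np.stack([x,y,z],1)@R.from_euler('y',tilt,degrees=True).as_matrix()
def plan(wps,start=None,go=True):
    """wps: list of (grasp point xyz, Rot, mm/row, deg/row); prints calls of 5 rows. start: (tcp,R)"""
    if start is None: s=sense(); p,Q=s['tcp_pos'].copy(),s['orientation'].copy()
    else: p,Q=start
    for w in wps:
        g,T=np.array(w[0]),w[1]; mm=w[2] if len(w)>2 else 40; dg=w[3] if len(w)>3 else 8
        p1=g-.006*T[:,2]
        n=int(max(1,np.ceil(np.linalg.norm(p1-p)*1000/mm),np.ceil(np.degrees((R.from_matrix(Q.T@T)).magnitude())/dg)))
        rows=[]; p0=p.copy(); Q0=Q.copy(); rv=R.from_matrix(Q0.T@T).as_rotvec()
        for k in range(1,n+1):
            pt=p0+(p1-p0)*k/n; Qt=Q0@R.from_rotvec(rv*k/n).as_matrix()
            d=(Q.T@(pt-p)).round(3); r=np.degrees(R.from_matrix(Q.T@Qt).as_rotvec()).round(1)
            d=np.clip(d,-.05,.05); r=np.clip(r,-8.5,8.5)
            p=p+Q@d; Q=Q@R.from_rotvec(np.radians(r)).as_matrix()
            rows.append([round(float(v),3) for v in d]+[round(float(v),1) for v in r])
        print('#',np.round(g,3),n)
        for k in range(0,n,5):
            b=rows[k:k+5]; b+=[[0]*6]*(5-len(b)); print(str(b).replace(' ','').replace('0.0,','0,').replace('0.0]','0]'))
    return p,Q
E
python3 - <<'E'
from h import *
g=np.array([.417,-.253,.072]); Yc=np.degrees(PSI)+90
for t in (40,-40):
    print(t,tool(Yc,t)[:,2].round(2),tool(Yc+180,t)[:,2].round(2), tool(Yc)[:,0].round(2),tool(Yc+180)[:,0].round(2))
E
```

```text
40 [-0.64  0.08 -0.77] [ 0.64 -0.08 -0.77] [-0.99  0.13  0.  ] [ 0.99 -0.13  0.  ]
-40 [ 0.64 -0.08 -0.77] [-0.64  0.08 -0.77] [-0.99  0.13  0.  ] [ 0.99 -0.13  0.  ]
```

```bash
python3 - <<'E'
from h import *
g=np.array([.417,-.253,.072]); Yc=np.degrees(PSI)+90; T=tool(Yc+180,40)
st=plan([((.38,-.10,.26),tool(Yc+180,15),42,8.5),(g-.09*T[:,2],T)])
print("-- approach"); st=plan([(g,T,25)],st)
E
```

```text
# [ 0.38 -0.1   0.26] 21
[[-0.019,-0.026,-0,-1.1,0.1,8.1],[-0.022,-0.023,-0.001,-1.0,0.1,8.1],[-0.025,-0.019,-0.002,-1.1,0,8.1],[-0.027,-0.016,-0.001,-1.1,0.1,8.1],[-0.03,-0.012,-0.002,-1.0,0.1,8.1]]
[[-0.031,-0.007,-0.003,-1.1,0.1,8.1],[-0.031,-0.003,-0.002,-1.1,0.1,8.1],[-0.032,0.002,-0.003,-1.0,0,8.0],[-0.031,0.006,-0.002,-1.1,0.1,8.1],[-0.03,0.01,-0.002,-1.1,0.1,8.1]]
[[-0.028,0.015,-0.002,-1.0,0.1,8.1],[-0.026,0.018,-0.002,-1.1,0.1,8.1],[-0.023,0.022,-0.002,-1.1,0,8.1],[-0.019,0.025,-0.001,-1.0,0.1,8.1],[-0.016,0.028,-0,-1.1,0.1,8.1]]
[[-0.012,0.029,-0,-1.0,0.1,8.1],[-0.008,0.031,-0,-1.1,0.1,8.1],[-0.003,0.032,0.001,-1.1,0,8.1],[0.001,0.031,0.002,-1.0,0.1,8.1],[0.006,0.031,0.002,-1.1,0.1,8.1]]
[[0.01,0.03,0.002,-1.1,0.1,8.1],[0,0,0,0,0,0],[0,0,0,0,0,0],[0,0,0,0,0,0],[0,0,0,0,0,0]]
# [ 0.36  -0.245  0.141] 5
[[-0.007,0.029,0.023,0,5.0,-0],[-0.009,0.03,0.023,0,5.0,-0],[-0.01,0.029,0.021,0,5.0,-0],[-0.013,0.03,0.021,0,5.0,-0],[-0.014,0.029,0.019,0,5.0,-0]]
-- approach
# [ 0.417 -0.253  0.072] 4
[[-0,0,0.023,0,-0,-0],[-0,0,0.022,0,-0,-0],[-0,0,0.023,0,-0,-0],[-0,0,0.022,0,-0,-0],[0,0,0,0,0,0]]
```

Emit:
move_arm --pt "-0.019 -0.026 0 -1.1 0.1 8.1" --pt "-0.022 -0.023 -0.001 -1.0 0.1 8.1" --pt "-0.025 -0.019 -0.002 -1.1 0 8.1" --pt "-0.027 -0.016 -0.001 -1.1 0.1 8.1" --pt "-0.03 -0.012 -0.002 -1.0 0.1 8.1" --grip 0.045 --squeeze 40

```text
clock: 1.7
tcp_pos: [0.2067, 0.3771, 0.2581]
orientation: [[-0.546, 0.836, 0.049], [0.837, 0.542, 0.078], [0.038, 0.083, -0.996]]
ft_force: [-0.1, -0.4, -0.3]
grip_width: 0.528
gripper_force: 0.0
```

Emit:
move_arm --pt "-0.031 -0.007 -0.003 -1.1 0.1 8.1" --pt "-0.031 -0.003 -0.002 -1.1 0.1 8.1" --pt "-0.032 0.002 -0.003 -1.0 0 8.0" --pt "-0.031 0.006 -0.002 -1.1 0.1 8.1" --pt "-0.03 0.01 -0.002 -1.1 0.1 8.1"

```text
clock: 2.2
tcp_pos: [0.2603, 0.2279, 0.2608]
orientation: [[0.123, 0.983, 0.138], [0.985, -0.138, 0.104], [0.122, 0.123, -0.985]]
ft_force: [-0.8, -0.0, -0.7]
grip_width: 0.524
gripper_force: 0.0
```

Emit:
move_arm --pt "-0.028 0.015 -0.002 -1.0 0.1 8.1" --pt "-0.026 0.018 -0.002 -1.1 0.1 8.1" --pt "-0.023 0.022 -0.002 -1.1 0 8.1" --pt "-0.019 0.025 -0.001 -1.0 0.1 8.1" --pt "-0.016 0.028 0 -1.1 0.1 8.1"

```text
clock: 2.7
tcp_pos: [0.3147, 0.0784, 0.2633]
orientation: [[0.726, 0.652, 0.22], [0.655, -0.752, 0.067], [0.209, 0.096, -0.973]]
ft_force: [-0.2, 0.2, -0.3]
grip_width: 0.524
gripper_force: 0.0
```

Emit:
move_arm --pt "-0.012 0.029 0 -1.0 0.1 8.1" --pt "-0.008 0.031 0 -1.1 0.1 8.1" --pt "-0.003 0.032 0.001 -1.1 0 8.1" --pt "0.001 0.031 0.002 -1.0 0.1 8.1" --pt "0.006 0.031 0.002 -1.1 0.1 8.1"

```text
clock: 3.2
tcp_pos: [0.3677, -0.0708, 0.2652]
orientation: [[0.966, 0.003, 0.257], [0.008, -1.0, -0.016], [0.257, 0.017, -0.966]]
ft_force: [0.4, 1.0, -0.3]
grip_width: 0.526
gripper_force: 0.0
```

Emit:
move_arm --pt "0.01 0.03 0.002 -1.1 0.1 8.1" --pt "0 0 0 0 0 0" --pt "0 0 0 0 0 0" --pt "0 0 0 0 0 0" --pt "0 0 0 0 0 0"

```text
clock: 3.7
tcp_pos: [0.378, -0.0985, 0.2663]
orientation: [[0.958, -0.129, 0.257], [-0.125, -0.992, -0.034], [0.259, 0.0, -0.966]]
ft_force: [-0.4, 0.2, 0.7]
grip_width: 0.527
gripper_force: 0.0
```

Emit:
move_arm --pt "-0.007 0.029 0.023 0 5.0 0" --pt "-0.009 0.03 0.023 0 5.0 0" --pt "-0.01 0.029 0.021 0 5.0 0" --pt "-0.013 0.03 0.021 0 5.0 0" --pt "-0.014 0.029 0.019 0 5.0 0"

```text
clock: 4.2
tcp_pos: [0.3558, -0.2451, 0.1462]
orientation: [[0.756, -0.131, 0.641], [-0.097, -0.991, -0.088], [0.647, 0.004, -0.762]]
ft_force: [0.6, 0.8, -1.1]
grip_width: 0.529
gripper_force: 0.0
```

```bash
python3 - <<'E'
import re
s=open('h.py').read()
s=s[:s.index("def plan(")]+'''def plan(wps,start=None):
    """wps: (grasp point xyz, Rot[, mm/row, deg/row]) or 'wait n'; prints calls of 5 rows, concatenated; 'cut' starts a new call"""
    if start is None: s=sense(); p,Q=s['tcp_pos'].copy(),s['orientation'].copy()
    else: p,Q=start
    rows=[]
    def flush():
        for k in range(0,len(rows),5):
            b=rows[k:k+5]; b+=[[0]*6]*(5-len(b)); print(str(b).replace(' ','').replace('-0.0,','0,').replace('-0.0]','0]').replace(',0.0',',0').replace('[0.0,','[0,') if 0 else '['+','.join('['+','.join('%g'%(v+0.) for v in r)+']' for r in b)+']')
        rows.clear()
    for w in wps:
        if isinstance(w,str): flush(); print('#',w); continue
        g,T=np.array(w[0]),w[1]; mm=w[2] if len(w)>2 else 40; dg=w[3] if len(w)>3 else 8
        p1=g-.006*T[:,2]; rv=R.from_matrix(Q.T@T).as_rotvec()
        n=int(max(1,np.ceil(np.linalg.norm(p1-p)*1000/mm-.1),np.ceil(np.degrees(np.linalg.norm(rv))/dg-.05)))
        p0=p.copy(); Q0=Q.copy()
        for k in range(1,n+1):
            pt=p0+(p1-p0)*k/n; Qt=Q0@R.from_rotvec(rv*k/n).as_matrix()
            d=np.clip((Q.T@(pt-p)).round(3),-.05,.05); r=np.clip(np.degrees(R.from_matrix(Q.T@Qt).as_rotvec()).round(1),-8.5,8.5)
            p=p+Q@d; Q=Q@R.from_rotvec(np.radians(r)).as_matrix()
            rows.append(list(d)+list(r))
    flush(); return p,Q
'''
open('h.py','w').write(s)
E
python3 - <<'E'
from h import *
g=np.array([.417,-.253,.072]); Yc=np.degrees(PSI)+90; T=tool(Yc+180,40)
H=np.array([.628,-.282,.060]); wp=[(g,T,25),'arc']
for a in np.arange(6,61,6):
    A=R.from_rotvec(np.radians(a)*RC[:,1]).as_matrix(); wp.append((H+A@(g-H),A@T,40,8))
wp.append('end'); A60=wp[-2]
wp+=[(A60[0]-.15*A60[1][:,2],A60[1],50)]
st=plan(wp)
E
```

```text
[[0,0,0.023,0,-0.1,0],[0,0,0.022,0.1,-0.1,0.1],[-0.001,0,0.023,0,0,0],[0,0,0.022,0.1,-0.1,0.1],[0,0,0,0,0,0]]
# arc
[[0.017,0,-0.015,0,-6,0],[0.017,0,-0.015,0,-6,0],[0.016,0,-0.016,0,-6,0],[0.017,0,-0.015,0,-6,0],[0.017,0,-0.016,0,-6,0]]
[[0.017,0,-0.015,0,-6,0],[0.017,-0.001,-0.015,0,-6,0],[0.016,0,-0.016,0,-6,0],[0.017,0,-0.015,0,-6,0],[0.017,0,-0.016,0,-6,0]]
# end
[[0,0,-0.05,0,0,0],[0,0,-0.05,0,0,0],[0,0,-0.05,0,0,0],[0,0,0,0,0,0],[0,0,0,0,0,0]]
```

Emit:
move_arm --pt "0 0 0.023 0 -0.1 0" --pt "0 0 0.022 0.1 -0.1 0.1" --pt "-0.001 0 0.023 0 0 0" --pt "0 0 0.022 0.1 -0.1 0.1" --pt "0 0 0 0 0 0"

```text
clock: 4.7
tcp_pos: [0.4125, -0.2499, 0.0737]
orientation: [[0.764, -0.129, 0.632], [-0.105, -0.992, -0.075], [0.636, -0.008, -0.772]]
ft_force: [-0.2, -0.3, -0.2]
grip_width: 0.53
gripper_force: 0.0
```

Emit:
move_arm --pt "0 0 0 0 0 0" --pt "0 0 0 0 0 0" --pt "0 0 0 0 0 0" --pt "0 0 0 0 0 0" --pt "0 0 0 0 0 0" --grip 0

```text
clock: 5.2
tcp_pos: [0.4123, -0.2544, 0.0782]
orientation: [[0.761, -0.134, 0.635], [-0.102, -0.991, -0.087], [0.641, 0.002, -0.768]]
ft_force: [-1.7, -6.0, -1.9]
grip_width: 0.154
gripper_force: 40.9
```

Emit:
move_arm --pt "0.008 0 -0.007 0 -3 0" --pt "0.017 0 -0.015 0 -6 0" --pt "0.017 0 -0.016 0 -6 0" --pt "0.017 0 -0.015 0 -6 0" --pt "0.017 0 -0.016 0 -6 0"

```text
clock: 5.7
tcp_pos: [0.4437, -0.2584, 0.1752]
orientation: [[0.968, -0.134, 0.214], [-0.13, -0.991, -0.03], [0.216, 0.001, -0.976]]
ft_force: [4.1, -3.2, -6.4]
grip_width: 0.156
gripper_force: 42.2
```

Emit:
move_arm --pt "0.017 0 -0.015 0 -6 0" --pt "0.017 0 -0.015 0 -6 0" --pt "0.016 0 -0.016 0 -6 0" --pt "0.017 0 -0.015 0 -6 0" --pt "0.017 0 -0.016 0 -6 0"

```text
clock: 6.2
tcp_pos: [0.5259, -0.2687, 0.2531]
orientation: [[0.945, -0.133, -0.298], [-0.127, -0.991, 0.042], [-0.3, -0.002, -0.954]]
ft_force: [-2.1, -2.5, -1.4]
grip_width: 0.153
gripper_force: 43.0
```

Emit:
move_arm --pt "0 0 0 0 0 0" --pt "0 0 0 0 0 0" --pt "0 0 -0.03 0 0 0" --pt "-0.01 0 -0.045 0 0 0" --pt "-0.02 0 -0.045 0 0 0" --grip 0.06

```text
clock: 6.7
tcp_pos: [0.5317, -0.2691, 0.375]
orientation: [[0.947, -0.132, -0.294], [-0.125, -0.991, 0.045], [-0.298, -0.005, -0.955]]
ft_force: [0.3, -0.8, -0.3]
grip_width: 0.702
gripper_force: 0.0
```

Emit:
move_arm --pt "-0.04 0 0 0 5 0" --pt "-0.04 0 0 0 5 0" --pt "-0.04 0 0 0 5 0" --pt "-0.04 0 0.01 0 0 0" --pt "-0.04 0 0.01 0 0 0" --grip 0.0854

```text
clock: 7.2
tcp_pos: [0.3336, -0.2419, 0.3843]
orientation: [[0.991, -0.133, -0.033], [-0.133, -0.991, 0.005], [-0.034, -0.0, -0.999]]
ft_force: [-0.1, -0.3, 0.1]
grip_width: 1.001
gripper_force: 0.0
```

```bash
cat > kin.py <<'E'
from h import *
# crude FK fit
E
python3 - <<'E'
from h import *
s=sense(); print(s['q'].round(4).tolist(),s['tcp_pos'].round(4).tolist(),s['orientation'].round(4).tolist())
E
```

```text
[-0.7511, -0.1894, 1.3832, -0.0208, 1.9754, 0.9454] [0.3336, -0.2419, 0.3843] [[0.9905, -0.1333, -0.0333], [-0.1332, -0.9911, 0.0049], [-0.0337, -0.0004, -0.9994]]
```

```bash
cat > smp.py <<'E'
import json
def log():
    from plant import sense
    s=sense(); open('q.jsonl','a').write(json.dumps([s['q'].tolist(),s['tcp_pos'].tolist(),s['orientation'].tolist()])+'\n')
E
python3 - <<'E'
from h import *; from smp import log; log()
T=tool(-3.6,60); print(T.round(2))
plan([((.45,-.02,.3),tool(-3.6,15),45),((.562,.03,.18),T,45)])
E
```

```text
[[ 0.03  1.    0.05]
 [ 0.5  -0.06  0.86]
 [ 0.87  0.   -0.5 ]]
[[0.007,-0.019,0.006,0.9,1.1,-7.8],[0.01,-0.019,0.007,0.9,1.1,-7.8],[0.012,-0.016,0.007,0.9,1,-7.8],[0.014,-0.015,0.008,0.9,1.1,-7.8],[0.016,-0.012,0.008,0.9,1.1,-7.9]]
[[0.017,-0.011,0.009,0.9,1,-7.8],[0.018,-0.007,0.009,0.9,1.1,-7.8],[0.019,-0.005,0.01,0.8,1.1,-7.8],[0.02,-0.002,0.01,0.9,1.1,-7.8],[0.019,0,0.01,0.9,1.1,-7.8]]
[[0.018,0.004,0.011,0.9,1,-7.8],[0.018,0.006,0.011,0.9,1.1,-7.8],[0.003,0.018,0.022,0,7.5,0],[0.001,0.018,0.022,0,7.5,0],[-0.003,0.018,0.023,0,7.5,0]]
[[-0.005,0.018,0.021,0,7.5,0],[-0.008,0.018,0.021,0,7.5,0],[-0.011,0.018,0.02,0,7.5,0],[0,0,0,0,0,0],[0,0,0,0,0,0]]
```

Emit:
move_arm --pt "0.007 -0.019 0.006 0.9 1.1 -7.8" --pt "0.01 -0.019 0.007 0.9 1.1 -7.8" --pt "0.012 -0.016 0.007 0.9 1 -7.8" --pt "0.014 -0.015 0.008 0.9 1.1 -7.8" --pt "0.016 -0.012 0.008 0.9 1.1 -7.9"

```text
clock: 7.7
tcp_pos: [0.3838, -0.1504, 0.351]
orientation: [[0.849, 0.527, 0.04], [0.521, -0.848, 0.103], [0.088, -0.066, -0.994]]
ft_force: [-0.2, 0.0, 0.1]
grip_width: 1.001
gripper_force: 0.0
```

Emit:
move_arm --pt "0.017 -0.011 0.009 0.9 1 -7.8" --pt "0.018 -0.007 0.009 0.9 1.1 -7.8" --pt "0.019 -0.005 0.01 0.8 1.1 -7.8" --pt "0.02 -0.002 0.01 0.9 1.1 -7.8" --pt "0.019 0 0.01 0.9 1.1 -7.8"

```text
clock: 8.2
tcp_pos: [0.4318, -0.0579, 0.3186]
orientation: [[0.323, 0.946, 0.039], [0.92, -0.323, 0.221], [0.222, -0.036, -0.974]]
ft_force: [-0.0, -0.5, -0.1]
grip_width: 0.998
gripper_force: 0.0
```

```bash
python3 -c "
from smp import log; log()"
```

Emit:
move_arm --pt "0.018 0.004 0.011 0.9 1 -7.8" --pt "0.018 0.006 0.011 0.9 1.1 -7.8" --pt "0.003 0.018 0.022 0 7.5 0" --pt "0.001 0.018 0.022 0 7.5 0" --pt "-0.003 0.018 0.023 0 7.5 0"

```text
clock: 8.7
tcp_pos: [0.508, 0.0014, 0.2446]
orientation: [[0.049, 0.998, 0.04], [0.788, -0.063, 0.613], [0.614, 0.002, -0.789]]
ft_force: [0.8, -0.4, 0.1]
grip_width: 1.002
gripper_force: 0.0
```

Emit:
move_arm --pt "-0.005 0.018 0.021 0 7.5 0" --pt "-0.008 0.018 0.021 0 7.5 0" --pt "-0.011 0.018 0.02 0 7.5 0" --pt "0 0 0 0 0 0" --pt "0 0 0 0 0 0"

```text
clock: 9.2
tcp_pos: [0.5625, 0.0249, 0.1813]
orientation: [[0.037, 0.998, 0.051], [0.495, -0.062, 0.866], [0.868, -0.007, -0.497]]
ft_force: [0.0, -0.5, 0.3]
grip_width: 0.998
gripper_force: 0.0
```

```bash
python3 - <<'E'
from smp import log; log()
from h import *
import json
S=[json.loads(l) for l in open('q.jsonl')]
S.append([[1.18590592,.0879,1.37212,0,1.68362,-.10312],[.15279,.52793,.25523],[[-.960566,.278052,-.000776],[.278053,.960564,-.001896],[.000219,-.002037,-.9999979]]])
for q,p,o in S:
    zt=np.array(o)[:,2]; Rz=R.from_euler('z',-q[0]).as_matrix()
    print(np.round(q,3),np.round(Rz@p,4),'ztool in arm frame',np.round(Rz@zt,3),'x',np.round(Rz@np.array(o)[:,0],3))
plt={}
fr={c:optics.grab_frame(c) for c in("scene",)}
cv2.imwrite('pics/s1.png',fr['scene'][0])
E
```

```text
[-0.751 -0.189  1.383 -0.021  1.975  0.945] [0.409  0.0509 0.3843] ztool in arm frame [-0.028 -0.019 -0.999] x [ 0.815  0.579 -0.034]
[-0.417 -0.168  1.51   0.229  1.849 -0.026] [0.4182 0.122  0.3186] ztool in arm frame [-0.054  0.218 -0.974] x [-0.077  0.972  0.222]
[-0.501  0.333  1.545  0.93   1.776 -0.487] [0.4815 0.2918 0.1813] ztool in arm frame [-0.371  0.785 -0.497] x [-0.206  0.452  0.868]
[ 1.186  0.088  1.372  0.     1.684 -0.103] [0.5467 0.0566 0.2552] ztool in arm frame [-0.002  0.    -1.   ] x [-0.103  0.995  0.   ]
```

View pics/s1.png

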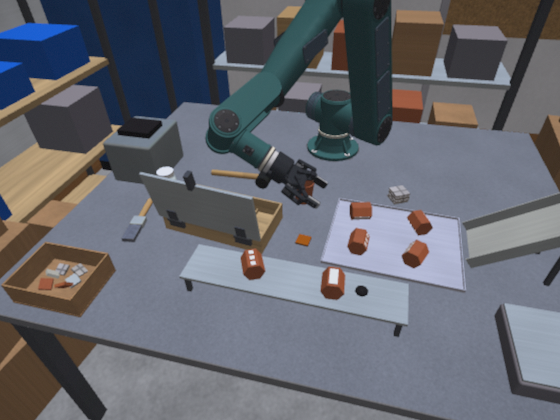

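Lid is open (steel plate upright at (205,205)), blocks are in place, and a 60° tilt is reachable. I'll fit the arm model to check tilt feasibility at each block.

```bash
cat > kin.py <<'E'
from h import *
import json
S=[json.loads(l) for l in open('q.jsonl')]
S.append([[1.18590592,.0879,1.37212,0,1.68362,-.10312],[.15279,.52793,.25523],[[-.960566,.278052,-.000776],[.278053,.960564,-.001896],[.000219,-.002037,-.9999979]]])
def fk(q,k):
    a,h,L1,L2,e,d,Lt=k; A=q[1]+q[2]
    Q=(R.from_euler('z',q[0])*R.from_euler('y',A)*R.from_euler('z',q[3])*R.from_euler('y',q[4])*R.from_euler('z',q[5]+np.pi/2)).as_matrix()
    w=np.array([a+L1*np.sin(q[1])+L2*np.sin(A)+e*np.cos(A),d,h+L1*np.cos(q[1])+L2*np.cos(A)-e*np.sin(A)])
    return R.from_euler('z',q[0]).as_matrix()@w+Lt*Q[:,2],Q
K=least_squares(lambda k:np.r_[np.concatenate([fk(q,k)[0]-p for q,p,o in S]),(np.array(k)-[0,.4,.45,.45,0,.0566,.3])*.001],[0,.4,.45,.45,0,.0566,.3]).x
lo=np.array([-3.1,-.76,.27,-1.08,.17,-2.57]);hi=np.array([3.1,2.03,2.55,4.22,2.65,2.57])
def ik(g,T):
    p=np.array(g)-.006*T[:,2]; best=None
    for s in ([0.,.4,1.6,0,1.3,0],[.3,.6,1.5,1,1.5,1],[.3,.6,1.5,-.8,1.5,-1]):
        s=np.array(s); s[0]=np.arctan2(p[1],p[0])
        def f(q):
            x,Q=fk(q,K); return np.r_[(x-p)*10,R.from_matrix(T.T@Q).as_rotvec()]
        r=least_squares(f,s,bounds=(lo,hi))
        if best is None or r.cost<best.cost: best=r
    return best.x.round(2),round(best.cost,5)
E
python3 - <<'E'
from kin import *
print(K.round(4)); 
for q,p,o in S: x,Q=fk(q,K); print((x-p).round(4),np.abs(Q-o).max().round(3))
B={'A':(.562,.148,-3.6,1),'B':(.438,.321,23.3,-1),'C':(.420,.143,285.8,-1),'C2':(.420,.143,105.8,1),'D':(.576,.305,-24.4,1)}
for n,(x,y,w,s) in B.items():
    for t in (60,30,0,-30,-60): print(n,'start-side' if t>0 else '',t,*ik((x,y,.027),tool(w,s*t)))
for b in (-.12,-.04,.04,.12):
    print(b,*ik(CH+RC@[0,b,.032],tool(-7.5)))
E
```

```text
[0.     0.1526 0.449  0.4998 0.1007 0.0566 0.2998]
[ 0.  0. -0.] 0.0
[ 0.  0. -0.] 0.0
[ 0.  0. -0.] 0.0
[ 0. -0.  0.] 0.0
A start-side 60 [-0.31  0.48  1.71  1.01  1.45 -0.65] 0.0
A start-side 30 [-0.11  0.29  1.68  0.56  1.24 -0.25] 0.0
A  0 [0.16 0.3  1.58 0.   1.26 0.22] 0.0
A  -30 [ 0.4   0.47  1.43 -0.47  1.49  0.56] 0.0
A  -60 [ 0.54  0.73  1.28 -0.82  1.8   0.7 ] 0.0
B start-side 60 [ 0.95  0.64  1.45 -0.85  1.72  0.72] 0.0
B start-side 30 [ 0.79  0.38  1.57 -0.49  1.42  0.51] 0.0
B  0 [ 0.53  0.22  1.68 -0.    1.24  0.12] 0.0
B  -30 [ 0.24  0.25  1.74  0.54  1.29 -0.36] 0.0
B  -60 [ 0.04  0.46  1.74  0.94  1.53 -0.71] 0.0
C start-side 60 [ 0.23  0.73  1.29 -0.05  2.17  1.52] 0.0
C start-side 30 [ 0.22  0.38  1.57 -0.03  1.72  1.52] 0.0
C  0 [ 0.2   0.02  1.91 -0.    1.21  1.5 ] 0.0
C  -30 [ 0.16 -0.3   2.28  0.1   0.65  1.39] 0.0
C  -60 [ 0.08 -0.38  2.55  1.43  0.17  0.03] 0.00504
C2 start-side 60 [ 0.23  0.73  1.29 -0.05  2.17 -1.62] 0.0
C2 start-side 30 [ 0.22  0.38  1.57 -0.03  1.72 -1.62] 0.0
C2  0 [ 0.2   0.02  1.91 -0.    1.21 -1.65] 0.0
C2  -30 [ 0.16 -0.3   2.28  0.1   0.65 -1.75] 0.0
C2  -60 [ 0.1  -0.32  2.55  2.03  0.17  2.57] 0.00928
D start-side 60 [ 0.02  0.33  1.93  1.38  0.92 -0.51] 0.0
D start-side 30 [0.21 0.27 1.72 0.54 0.9  0.35] 0.0
D  0 [ 0.4   0.44  1.39 -0.    1.31  0.83] 0.0
D  -30 [ 0.53  0.74  1.01 -0.3   1.82  0.95] 0.0
D  -60 [ 0.61  1.09  0.65 -0.62  2.28  0.84] 0.0
-0.12 [-0.72  0.44  1.38 -0.    1.32 -0.59] 0.0
-0.04 [-0.62  0.37  1.48  0.    1.29 -0.48] 0.0
0.04 [-0.49  0.32  1.55 -0.    1.28 -0.36] 0.0
0.12 [-0.36  0.29  1.59 -0.    1.27 -0.23] 0.0
```

```bash
python3 - <<'E'
from h import *
fit_=__import__('fitall').fitall
b=fit_([(.562,.147)])[0]
g=np.array([.562,.148,.028]); T=tool(-3.8,60)
st=plan([(g-.08*T[:,2],T,45),'fin',(g,T,25)])
print('lift+roll'); st=plan([(g+[0,0,.06],tool(-3.8,45),40),(g+[0,0,.07],tool(-3.8,0),40),(g+[0,0,.015],tool(-3.8,0),25),(g+[0,0,.001],tool(-3.8,0),8)],st)
E
```

```text
[0.5619 0.1474 0.0284] yaw 175.9 err 1.56 face white/all (-120..120) [ 6  8  6 84  1] [ 36 270 423 201  38]
[[-0.025,-0.003,0.033,-0.1,0,0.1],[-0.025,-0.004,0.033,0,0,0.1],[-0.025,-0.003,0.033,-0.1,0,0.1],[0,0,0,0,0,0],[0,0,0,0,0,0]]
# fin
[[0,0,0.02,0,0,0],[0,0,0.02,0,0,0],[0,0,0.02,0,0,0],[0,0,0.02,0,0,0],[0,0,0,0,0,0]]
lift+roll
[[0.027,0,-0.015,0,-7.5,0],[0.025,0,-0.018,0,-7.5,0],[0.002,0,-0.001,0,-7.5,0],[0.001,0,-0.001,0,-7.5,0],[0.002,0,-0.001,0,-7.5,0]]
[[0.001,0,-0.002,0,-7.5,0],[0.001,0,-0.002,0,-7.5,0],[0.001,0,-0.002,0,-7.5,0],[0,0,0.018,0,0,0],[0,0,0.019,0,0,0]]
[[0,0,0.018,0,0,0],[0,0,0.007,0,0,0],[0,0,0.007,0,0,0],[0,0,0,0,0,0],[0,0,0,0,0,0]]
```

Emit:
move_arm --pt "-0.025 -0.003 0.033 -0.1 0 0.1" --pt "-0.025 -0.004 0.033 0 0 0.1" --pt "-0.025 -0.003 0.033 -0.1 0 0.1" --pt "0 0 0 0 0 0" --pt "0 0 0 0 0 0" --squeeze 60

```text
clock: 9.85
tcp_pos: [0.5568, 0.0744, 0.0696]
orientation: [[0.037, 0.998, 0.056], [0.495, -0.067, 0.866], [0.868, -0.004, -0.497]]
ft_force: [1.7, -0.6, 0.1]
grip_width: 0.998
gripper_force: 0.0
```

Emit:
move_arm --pt "0 0 0.02 0 0 0" --pt "0 0 0.02 0 0 0" --pt "0 0 0.02 0 0 0" --pt "0 0 0.02 0 0 0" --pt "0 0 0 0 0 0"

```text
clock: 10.35
tcp_pos: [0.5617, 0.1441, 0.0297]
orientation: [[0.036, 0.998, 0.055], [0.495, -0.066, 0.866], [0.868, -0.004, -0.497]]
ft_force: [-0.6, -0.6, -0.1]
grip_width: 1.001
gripper_force: 0.0
```

Emit:
move_arm --pt "0 0 0 0 0 0" --pt "0 0 0 0 0 0" --pt "0 0 0 0 0 0" --pt "0 0 0 0 0 0" --pt "0 0 0 0 0 0" --grip 0.03

```text
clock: 10.85
tcp_pos: [0.562, 0.1424, 0.0294]
orientation: [[0.038, 0.998, 0.058], [0.494, -0.069, 0.867], [0.869, -0.004, -0.495]]
ft_force: [-1.1, -3.3, 7.2]
grip_width: 0.695
gripper_force: 67.1
```

Emit:
move_arm --pt "0.027 0 -0.015 0 -7.5 0" --pt "0.025 0 -0.018 0 -7.5 0" --pt "0.002 0 -0.001 0 -7.5 0" --pt "0.001 0 -0.001 0 -7.5 0" --pt "0.002 0 -0.001 0 -7.5 0"

```text
clock: 11.35
tcp_pos: [0.5613, 0.1454, 0.0945]
orientation: [[0.067, 0.998, 0.02], [0.922, -0.07, 0.38], [0.381, -0.007, -0.925]]
ft_force: [-0.2, 0.7, -4.4]
grip_width: 0.695
gripper_force: 66.9
```

Emit:
move_arm --pt "0.001 0 -0.002 0 -7.5 0" --pt "0.001 0 -0.002 0 -7.5 0" --pt "0.001 0 -0.002 0 -7.5 0" --pt "0 0 0.018 0 0 0" --pt "0 0 0.019 0 0 0"

```text
clock: 11.85
tcp_pos: [0.5613, 0.1493, 0.0635]
orientation: [[0.066, 0.998, -0.007], [0.998, -0.066, 0.005], [0.005, -0.007, -1.0]]
ft_force: [0.8, -0.4, -3.4]
grip_width: 0.696
gripper_force: 67.1
```

Emit:
move_arm --pt "0 0 0.018 0 0 0" --pt "0 0 0.007 0 0 0" --pt "0 0 0.006 0 0 0" --pt "0 0 0 0 0 0" --pt "0 0 0 0 0 0"

```text
clock: 12.35
tcp_pos: [0.5613, 0.1483, 0.034]
orientation: [[0.068, 0.998, -0.007], [0.998, -0.068, 0.005], [0.005, -0.007, -1.0]]
ft_force: [-3.4, -0.1, 3.6]
grip_width: 0.695
gripper_force: 67.3
```

```bash
python3 - <<'E'
from h import *
g=np.array([.5615,.148,.029]); T=tool(-3.8,60);T0=tool(-3.8,0)
st=plan([(g+[0,0,.09],T0,30),(g+[0,-.06,.10],tool(-3.8,30),45),(g-.08*T[:,2],T,45),(g,T,25)])
E
```

```text
[[0,0,-0.03,-0.1,-0.1,0],[0,0,-0.031,-0.2,-0.1,-0.1],[0,0,-0.03,-0.1,-0.1,0],[-0.016,0.001,-0.002,0,7.5,0],[-0.015,0.001,-0.005,0,7.5,0]]
[[-0.015,0.001,-0.006,0,7.5,0],[-0.013,0.001,-0.008,0,7.5,0],[-0.01,-0.001,0.012,0,7.5,0],[-0.012,-0.001,0.011,0,7.5,0],[-0.013,-0.001,0.008,0,7.5,0]]
[[-0.014,-0.001,0.008,0,7.5,0],[0,0,0.02,0,0,0],[0,0,0.02,0,0,0],[0,0,0.02,0,0,0],[0,0,0.02,0,0,0]]
```

Emit:
move_arm --pt "0 0 0 0 0 0" --pt "0 0 0 0 0 0" --pt "0 0 0 0 0 0" --pt "0 0 -0.03 0 0 0" --pt "0 0 -0.03 0 0 0" --grip 0.0854

```text
clock: 12.85
tcp_pos: [0.5604, 0.1481, 0.0917]
orientation: [[0.068, 0.998, -0.011], [0.998, -0.067, 0.004], [0.004, -0.012, -1.0]]
ft_force: [1.3, -0.0, 0.0]
grip_width: 1.0
gripper_force: 0.0
```

```bash
python3 - <<'E'
from h import *
g=np.array([.5615,.148,.029]); T=tool(-3.8,60);T0=tool(-3.8,0)
st=plan([(g+[0,-.04,.10],tool(-3.8,30),45),(g-.08*T[:,2],T,45),'x',(g,T,25)])
__import__('fitall').fitall([(.562,.147)])
E
```

```text
[[-0.011,0.001,-0.011,-0.2,7.4,-0.1],[-0.009,0.001,-0.012,-0.1,7.5,0],[-0.008,0.001,-0.013,-0.2,7.4,-0.1],[-0.006,0,-0.014,-0.1,7.5,0],[-0.015,-0.001,0.01,0,7.5,0]]
[[-0.015,0,0.007,0,7.5,0],[-0.017,-0.001,0.006,0,7.5,0],[-0.017,0,0.003,0,7.5,-0.1],[0,0,0,0,0,0],[0,0,0,0,0,0]]
# x
[[0,0,0.02,0,0,0],[0,0,0.02,0,0,0],[0,0,0.02,0,0,0],[0,0,0.02,0,0,0],[0,0,0,0,0,0]]
[0.5614 0.1493 0.0292] yaw 176.4 err 1.82 face white/all (-120..120) [  3  12   0 155  14] [ 35 113 108 270  49]
```

Emit:
move_arm --pt "-0.011 0.001 -0.011 -0.2 7.4 -0.1" --pt "-0.009 0.001 -0.012 -0.1 7.5 0" --pt "-0.008 0.001 -0.013 -0.2 7.4 -0.1" --pt "-0.006 0 -0.014 -0.1 7.5 0" --pt "-0.015 -0.001 0.01 0 7.5 0"

```text
clock: 13.45
tcp_pos: [0.5633, 0.0953, 0.1237]
orientation: [[0.045, 0.998, 0.053], [0.789, -0.068, 0.61], [0.613, 0.014, -0.79]]
ft_force: [0.3, -0.4, -0.6]
grip_width: 1.003
gripper_force: 0.0
```

Emit:
move_arm --pt "-0.015 0 0.007 0 7.5 0" --pt "-0.017 -0.001 0.006 0 7.5 0" --pt "-0.017 0 0.003 0 7.5 -0.1" --pt "0 0 0 0 0 0" --pt "0 0 0 0 0 0"

```text
clock: 13.95
tcp_pos: [0.5573, 0.0733, 0.0715]
orientation: [[0.033, 0.998, 0.058], [0.498, -0.067, 0.865], [0.867, 0.0, -0.499]]
ft_force: [0.8, -0.3, -0.1]
grip_width: 1.005
gripper_force: 0.0
```

Emit:
move_arm --pt "0 0 0.02 0 0 0" --pt "0 0 0.02 0 0 0" --pt "0 0 0.02 0 0 0" --pt "0 0 0.021 0 0 0" --pt "0 0 0 0 0 0"

```text
clock: 14.45
tcp_pos: [0.5619, 0.1465, 0.034]
orientation: [[0.025, 0.998, 0.056], [0.5, -0.06, 0.864], [0.866, 0.007, -0.501]]
ft_force: [-0.6, -1.2, -0.2]
grip_width: 1.003
gripper_force: 0.0
```

Emit:
move_arm --pt "0 0 0 0 0 0" --pt "0 0 0 0 0 0" --pt "0 0 0 0 0 0" --pt "0 0 0 0 0 0" --pt "0 0 0 0 0 0" --grip 0.03

```text
clock: 14.95
tcp_pos: [0.5632, 0.1433, 0.0346]
orientation: [[0.027, 0.998, 0.06], [0.496, -0.066, 0.866], [0.868, 0.006, -0.497]]
ft_force: [-1.1, 1.2, 5.8]
grip_width: 0.695
gripper_force: 67.8
```

```bash
python3 - <<'E'
from h import *
s=sense(); g=s['tcp_pos']+.006*s['orientation'][:,2]
b=CH+RC@[0,-.12,.033]; Tb=tool(-7.5,0)
st=plan([(g+[0,0,.07],tool(-3.8,45),40),(g+[0,-.03,.13],tool(-3.8,0),45),(b+[0,0,.12],Tb,45),(b+[0,0,.10],Tb),'low',(b+[0,0,.02],Tb,30),(b+[0,0,.002],Tb,6)])
E
```

```text
[[0.031,0,-0.017,0.1,-7.6,0.2],[0.029,0,-0.022,0.1,-7.6,0.1],[0.004,0,-0.01,0,-7.5,0],[0.003,0.001,-0.011,0,-7.5,0],[0.001,0,-0.011,0,-7.5,0]]
[[0,0.001,-0.011,0,-7.5,0],[-0.001,0,-0.011,0,-7.5,0],[-0.003,0,-0.011,0,-7.5,0],[-0.042,0,0.001,0,0,0.3],[-0.043,-0.001,0,0,0,0.3]]
[[-0.042,0.001,0.001,0,0,0.3],[-0.043,0,0.001,0,0,0.3],[-0.042,0,0.001,0,0,0.4],[-0.042,0.001,0,0,0,0.3],[-0.043,0.001,0.001,0,0,0.3]]
[[-0.042,0.002,0.001,0,0,0.3],[-0.043,0.001,0.001,0,0,0.3],[-0.042,0.002,0,0,0,0.3],[-0.042,0.002,0.001,0,0,0.3],[-0.043,0.002,0.001,0,0,0.3]]
[[0,0,0.02,0,0,0],[0,0,0,0,0,0],[0,0,0,0,0,0],[0,0,0,0,0,0],[0,0,0,0,0,0]]
# low
[[0,0,0.027,0,0,0],[0,0,0.026,0,0,0],[0,0,0.027,0,0,0],[0,0,0.006,0,0,0],[0,0,0.006,0,0,0]]
[[0,0,0.006,0,0,0],[0,0,0,0,0,0],[0,0,0,0,0,0],[0,0,0,0,0,0],[0,0,0,0,0,0]]
```

Emit:
move_arm --pt "0.031 0 -0.017 0.1 -7.6 0.2" --pt "0.029 0 -0.022 0.1 -7.6 0.1" --pt "0.004 0 -0.01 0 -7.5 0" --pt "0.003 0.001 -0.011 0 -7.5 0" --pt "0.001 0 -0.011 0 -7.5 0"

```text
clock: 15.45
tcp_pos: [0.5628, 0.1296, 0.1354]
orientation: [[0.064, 0.998, 0.025], [0.925, -0.068, 0.373], [0.374, -0.001, -0.927]]
ft_force: [-0.7, 0.7, -4.7]
grip_width: 0.694
gripper_force: 67.1
```

Emit:
move_arm --pt "0 0.001 -0.011 0 -7.5 0" --pt "-0.001 0 -0.011 0 -7.5 0" --pt "-0.003 0 -0.011 0 -7.5 0" --pt "-0.042 0 0.001 0 0 0.3" --pt "-0.043 -0.001 0 0 0 0.3"

```text
clock: 15.95
tcp_pos: [0.5559, 0.0358, 0.1644]
orientation: [[0.07, 0.998, -0.003], [0.998, -0.07, -0.003], [-0.003, -0.002, -1.0]]
ft_force: [0.7, -1.4, -4.1]
grip_width: 0.693
gripper_force: 67.3
```

Emit:
move_arm --pt "-0.042 0.001 0.001 0 0 0.3" --pt "-0.043 0 0.001 0 0 0.3" --pt "-0.042 0 0.001 0 0 0.4" --pt "-0.042 0.001 0 0 0 0.3" --pt "-0.043 0.001 0.001 0 0 0.3"

```text
clock: 16.45
tcp_pos: [0.5394, -0.1793, 0.1605]
orientation: [[0.105, 0.994, -0.004], [0.994, -0.105, -0.002], [-0.002, -0.004, -1.0]]
ft_force: [1.2, 0.4, -3.5]
grip_width: 0.692
gripper_force: 69.6
```

Emit:
move_arm --pt "-0.042 0.002 0.001 0 0 0.3" --pt "-0.043 0.001 0.001 0 0 0.3" --pt "-0.042 0.002 0 0 0 0.3" --pt "-0.042 0.002 0.001 0 0 0.3" --pt "-0.043 0.002 0.001 0 0 0.3"

```text
clock: 16.95
tcp_pos: [0.5239, -0.3909, 0.1566]
orientation: [[0.132, 0.991, -0.004], [0.991, -0.132, -0.001], [-0.002, -0.004, -1.0]]
ft_force: [1.1, -0.9, -3.6]
grip_width: 0.688
gripper_force: 69.6
```

```bash
python3 - <<'E'
from h import *
s=sense(); print(s['tcp_pos'].round(4),s['grip_width'])
b=CH+RC@[0,-.12,.033]; Tb=tool(-7.5,0)
plan([(b+[0,0,.025],Tb,40),(b+[0,0,.008],Tb,10)])
P,D=optics.grab_frame("top"); S,DS=optics.grab_frame("scene")
cv2.imwrite('pics/hold1.png',np.hstack([cv2.resize(P[130:290,250:450],(560,448),interpolation=2)[:,:400],cv2.resize(S[140:260,140:300],None,fx=2.5,fy=3.73)[:448]]))
E
```

```text
[ 0.5239 -0.3909  0.1566] 0.6884768149239452
[[0.001,0.001,0.031,-0.1,0,0],[0,0,0.031,0,0.1,0],[0.001,0,0.031,-0.1,0,-0.1],[0,0,0.008,0,0,0],[0,0,0.009,0,0,0]]
```

View pics/hold1.png

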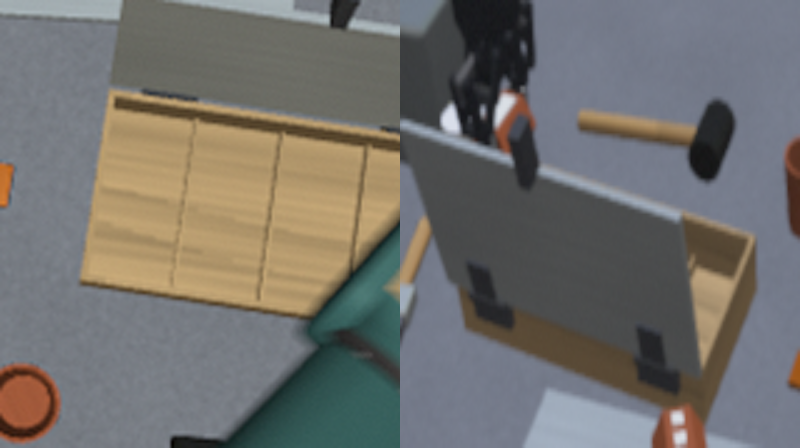

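```bash
python3 - <<'E'
from h import *
i=info("top")
def bp(u,v,z):
    d=i['rotation']@np.array([(u-i['cx'])/i['f'],-(v-i['cy'])/i['f'],-1]); return i['position']+d*(z-i['position'][2])/d[2]
c=lambda x,y:(250+x/2.8,130+y/2.8)
for n,x,y,z in (("front+y corner",80,281,.06),("back+y corner",112,92,.06),("w1",195,125,.02),("w1",173,285,.02),("w2",278,140,.02),("w2",260,300,.02),("w3",366,150,.02),("w3",353,265,.02)):
    p=bp(*c(x,y),z); print(n,p.round(3),(RC.T@(p-CH)).round(3))
E
```

```text
front+y corner [ 0.474 -0.1    0.06 ] [-0.089  0.159  0.06 ]
back+y corner [ 0.643 -0.124  0.06 ] [0.082 0.158 0.06 ]
w1 [ 0.623 -0.202  0.02 ] [0.073 0.078 0.02 ]
w1 [ 0.476 -0.185  0.02 ] [-0.076  0.076  0.02 ]
w2 [ 0.612 -0.279  0.02 ] [0.071 0.001 0.02 ]
w2 [ 0.464 -0.264  0.02 ] [-0.077 -0.004  0.02 ]
w3 [ 0.605 -0.36   0.02 ] [ 0.075 -0.081  0.02 ]
w3 [ 0.499 -0.348  0.02 ] [-0.032 -0.083  0.02 ]
```

Emit:
move_arm --pt "0.001 0.001 0.031 -0.1 0 0" --pt "0 0 0.031 0 0.1 0" --pt "0.001 0 0.03 -0.1 0 -0.1" --pt "0 0 0 0 0 0" --pt "0 0 0 0 0 0"

```text
clock: 17.55
tcp_pos: [0.5254, -0.3867, 0.0649]
orientation: [[0.129, 0.992, -0.001], [0.992, -0.129, 0.001], [0.001, -0.001, -1.0]]
ft_force: [-0.1, -0.5, -2.6]
grip_width: 0.694
gripper_force: 69.5
```

Emit:
move_arm --pt "0 -0.001 0.009 0 0 0" --pt "-0.001 0 0.006 0 0 0" --pt "0 0 0.004 0 0 0" --pt "0 0 0.003 0 0 0" --pt "0 0 0 0 0 0"

```text
clock: 18.05
tcp_pos: [0.5248, -0.388, 0.0435]
orientation: [[0.128, 0.992, 0.0], [0.992, -0.128, -0.001], [-0.001, 0.0, -1.0]]
ft_force: [-1.1, -0.0, -3.1]
grip_width: 0.692
gripper_force: 69.7
```

Emit:
move_arm --pt "0 0 0.002 0 0 0" --pt "0 0 0.002 0 0 0" --pt "0 0 0.001 0 0 0" --pt "0 0 0.001 0 0 0" --pt "0 0 0 0 0 0"

```text
clock: 18.55
tcp_pos: [0.5254, -0.3884, 0.042]
orientation: [[0.128, 0.992, 0.002], [0.992, -0.128, -0.002], [-0.002, 0.002, -1.0]]
ft_force: [-4.5, 3.9, 10.0]
grip_width: 0.695
gripper_force: 71.6
```

Emit:
move_arm --pt "0 0 -0.001 0 0 0" --pt "0 0 0 0 0 0" --pt "0 0 0 0 0 0" --pt "0 0 -0.02 0 0 0" --pt "0 0 -0.03 0 0 0" --grip 0.0854

```text
clock: 19.05
tcp_pos: [0.5236, -0.3869, 0.0861]
orientation: [[0.128, 0.992, -0.004], [0.992, -0.128, 0.003], [0.003, -0.004, -1.0]]
ft_force: [1.6, -0.5, 0.2]
grip_width: 0.999
gripper_force: 0.0
```

Emit:
move_arm --pt "0 0 -0.04 0 0 0" --pt "0.03 0 -0.04 0 0 0" --pt "0.045 0 0 0 0 0" --pt "0.045 0 0 0 0 0" --pt "0.045 0 0 0 0 0"

```text
clock: 19.55
tcp_pos: [0.5463, -0.2231, 0.1692]
orientation: [[0.129, 0.992, 0.002], [0.992, -0.129, -0.002], [-0.001, 0.002, -1.0]]
ft_force: [-0.0, 0.7, -0.5]
grip_width: 1.002
gripper_force: 0.0
```

```bash
python3 - <<'E'
from h import *
from fitall import fitall
s=sense(); print(s['tcp_pos'].round(3))
X=fitall([(.576,.305),(.438,.321),(.42,.142)])
fitall([(.525,-.388)],z0=.032)
print(X[0])
g=X[0][:3]; g[2]=.029; w=np.degrees(X[0][3])%180-180; T=tool(w,60); print(w)
st=plan([((.55,.10,.2),tool(w,0),46),(g+[0,0,.03]-.10*T[:,2],T,46),(g-.08*T[:,2],T,46),'fin',(g,T,25)])
p,_=optics.grab_frame("top"); cv2.imwrite('pics/a.png',cv2.resize(p[120:300,60:460],(800,360),interpolation=2))
E
```

```text
[ 0.546 -0.223  0.169]
[0.5761 0.3045 0.0283] yaw 155.9 err 1.77 face white/all (-120..120) [  7 159   7  15   0] [ 34 282 427 213  34]
[0.4381 0.3206 0.0277] yaw 23.5 err 1.55 face white/all (-120..120) [ 0 51  3 10  8] [ 31 115 429 358  41]
[0.4201 0.1422 0.0281] yaw 105.2 err 1.46 face white/all (-120..120) [ 0 51  4  7 10] [ 21 170 391 285  59]
[ 0.5233 -0.3998  0.0359] yaw 81.7 err 7.7 face white/all (-120..120) [ 0 41 95 42  0] [ 52 199 212 204  36]
[0.57608806 0.30448107 0.02830874 2.72156683]
-24.06570706319502
[[0.046,-0.005,-0.005,0,0,2.4],[0.046,-0.008,-0.006,0,0,2.4],[0.045,-0.009,-0.005,0,0,2.4],[0.045,-0.011,-0.006,0.1,0,2.4],[0.044,-0.013,-0.005,0,0.1,2.4]]
[[0.044,-0.014,-0.005,0,0,2.4],[0.043,-0.017,-0.006,0,0,2.4],[0.013,-0.007,0.012,0,7.5,0],[0.012,-0.008,0.013,0,7.5,0],[0.009,-0.007,0.015,0,7.5,0]]
[[0.008,-0.008,0.016,0,7.5,0],[0.006,-0.007,0.017,0,7.5,0],[0.003,-0.008,0.017,0,7.5,0],[0.001,-0.007,0.018,0,7.5,0],[-0.001,-0.007,0.018,0,7.5,0]]
[[-0.026,0,0.035,0,0,0],[0,0,0,0,0,0],[0,0,0,0,0,0],[0,0,0,0,0,0],[0,0,0,0,0,0]]
# fin
[[0,0,0.02,0,0,0],[0,0,0.02,0,0,0],[0,0,0.02,0,0,0],[0,0,0.02,0,0,0],[0,0,0,0,0,0]]
```

View pics/a.png

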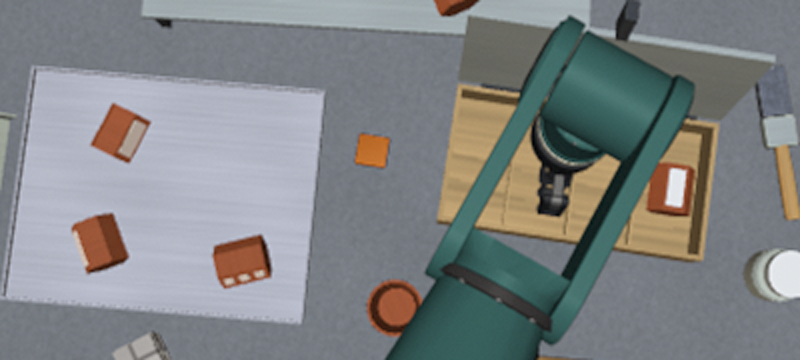

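Block A sits flat in the far bay with its ONE tile up (677,187). Next is D at (121,132).

Emit:
move_arm --pt "0.046 -0.005 -0.005 0 0 2.4" --pt "0.046 -0.008 -0.006 0 0 2.4" --pt "0.045 -0.009 -0.005 0 0 2.4" --pt "0.045 -0.011 -0.006 0.1 0 2.4" --pt "0.044 -0.013 -0.005 0 0.1 2.4"

```text
clock: 20.3
tcp_pos: [0.5492, 0.0065, 0.1958]
orientation: [[0.336, 0.942, 0.0], [0.942, -0.336, 0.001], [0.001, 0.0, -1.0]]
ft_force: [0.7, -0.0, 0.3]
grip_width: 0.998
gripper_force: 0.0
```

Emit:
move_arm --pt "0.044 -0.014 -0.005 0 0 2.4" --pt "0.043 -0.017 -0.006 0 0 2.4" --pt "0.013 -0.007 0.012 0 7.5 0" --pt "0.012 -0.008 0.013 0 7.5 0" --pt "0.009 -0.007 0.015 0 7.5 0"

```text
clock: 20.8
tcp_pos: [0.5477, 0.1437, 0.1719]
orientation: [[0.377, 0.912, 0.161], [0.841, -0.41, 0.353], [0.388, 0.002, -0.922]]
ft_force: [-0.4, 0.3, -1.4]
grip_width: 0.998
gripper_force: 0.0
```

Emit:
move_arm --pt "0.008 -0.008 0.016 0 7.5 0" --pt "0.006 -0.007 0.017 0 7.5 0" --pt "0.003 -0.008 0.017 0 7.5 0" --pt "0.001 -0.007 0.018 0 7.5 0" --pt "-0.001 -0.007 0.018 0 7.5 0"

```text
clock: 21.3
tcp_pos: [0.5415, 0.2182, 0.1128]
orientation: [[0.203, 0.91, 0.361], [0.452, -0.414, 0.79], [0.869, 0.003, -0.495]]
ft_force: [-0.1, 0.7, -0.5]
grip_width: 1.0
gripper_force: 0.0
```

```bash
python3 - <<'E'
from h import *
g=np.array([.576,.305,.029]); T=tool(-24.1,60)
plan([(g-.08*T[:,2],T,30),(g,T,25)])
E
```

```text
[[-0.013,-0.002,0.018,0.2,-0.2,0],[-0.013,-0.002,0.019,0.2,-0.1,0],[0,0,0.02,0,0,0],[0,0,0.02,0,0,0],[0,0,0.02,0,0,0]]
[[0,0,0.02,0,0,0],[0,0,0,0,0,0],[0,0,0,0,0,0],[0,0,0,0,0,0],[0,0,0,0,0,0]]
```

Emit:
move_arm --pt "-0.013 -0.002 0.018 0.2 -0.2 0" --pt "-0.013 -0.002 0.019 0.2 -0.1 0" --pt "0 0 0.025 0 0 0" --pt "0 0 0.028 0 0 0" --pt "0 0 0.027 0 0 0"

```text
clock: 21.8
tcp_pos: [0.5738, 0.3012, 0.03]
orientation: [[0.208, 0.913, 0.35], [0.46, -0.407, 0.789], [0.863, -0.003, -0.505]]
ft_force: [-0.2, -1.4, -0.1]
grip_width: 0.997
gripper_force: 0.0
```

Emit:
move_arm --pt "0 0 0 0 0 0" --pt "0 0 0 0 0 0" --pt "0 0 0 0 0 0" --pt "0 0 0 0 0 0" --pt "0 0 0 0 0 0" --grip 0.03

```text
clock: 22.3
tcp_pos: [0.5717, 0.3016, 0.0309]
orientation: [[0.207, 0.914, 0.348], [0.46, -0.405, 0.79], [0.863, -0.004, -0.504]]
ft_force: [0.1, -0.2, -2.2]
grip_width: 0.697
gripper_force: 67.9
```

```bash
python3 - <<'E'
from h import *
s=sense(); g=s['tcp_pos']+.006*s['orientation'][:,2]
b=CH+RC@[0,-.04,.033]; Tb=tool(-7.5,0)
st=plan([(g+[0,0,.07],tool(-24.1,45),40),(g+[-.005,-.04,.13],tool(-20,0),45),(b+[0,0,.12],Tb,46),(b+[0,0,.027],Tb,35)])
E
```

```text
[[0.031,0,-0.018,-0.2,-7.4,0],[0.028,0,-0.021,-0.1,-7.3,-0.1],[0.003,0.002,-0.011,0.3,-7.5,-0.6],[0.002,0.002,-0.012,0.2,-7.5,-0.7],[0,0.002,-0.012,0.3,-7.5,-0.6]]
[[-0.001,0.001,-0.012,0.3,-7.5,-0.7],[-0.003,0.002,-0.011,0.3,-7.5,-0.6],[-0.004,0.002,-0.011,0.2,-7.5,-0.6],[-0.043,0.013,0,0,0,-1],[-0.042,0.012,0.001,0,0,-0.9]]
[[-0.043,0.011,0,0,0,-1],[-0.043,0.011,0.001,0,0,-1],[-0.044,0.01,0,0,0,-0.9],[-0.043,0.009,0,0,0,-1],[-0.044,0.008,0.001,0,0,-1]]
[[-0.043,0.008,0,0,0,-0.9],[-0.044,0.007,0,0,0,-1],[-0.044,0.006,0.001,0,0,-0.9],[-0.044,0.006,0,0,0,-1],[-0.044,0.004,0.001,0,0,-1]]
[[-0.044,0.004,0,0,0,-0.9],[0,0,0.031,0,0,0],[0,0,0.031,0,0,0],[0,0,0.031,0,0,0],[0,0,0,0,0,0]]
```

Emit:
move_arm --pt "0.031 0 -0.018 -0.2 -7.4 0" --pt "0.028 0 -0.021 -0.1 -7.3 -0.1" --pt "0.003 0.002 -0.011 0.3 -7.5 -0.6" --pt "0.002 0.002 -0.012 0.2 -7.5 -0.7" --pt "0 0.002 -0.012 0.3 -7.5 -0.6"

```text
clock: 22.8
tcp_pos: [0.5682, 0.2829, 0.1158]
orientation: [[0.328, 0.931, 0.16], [0.839, -0.365, 0.403], [0.434, 0.002, -0.901]]
ft_force: [0.0, 1.8, -3.6]
grip_width: 0.701
gripper_force: 68.3
```

Emit:
move_arm --pt "-0.001 0.001 -0.012 0.3 -7.5 -0.7" --pt "-0.003 0.002 -0.011 0.3 -7.5 -0.6" --pt "-0.004 0.002 -0.011 0.2 -7.5 -0.6" --pt "-0.043 0.013 0 0 0 -1" --pt "-0.042 0.012 0.001 0 0 -0.9"

```text
clock: 23.3
tcp_pos: [0.5629, 0.1779, 0.138]
orientation: [[0.294, 0.956, 0.017], [0.954, -0.294, 0.06], [0.062, -0.002, -0.998]]
ft_force: [1.0, -0.6, -3.5]
grip_width: 0.694
gripper_force: 68.4
```

Emit:
move_arm --pt "-0.043 0.011 0 0 0 -1" --pt "-0.043 0.011 0.001 0 0 -1" --pt "-0.044 0.01 0 0 0 -0.9" --pt "-0.043 0.009 0 0 0 -1" --pt "-0.044 0.008 0.001 0 0 -1"

```text
clock: 23.8
tcp_pos: [0.5517, -0.0466, 0.1224]
orientation: [[0.216, 0.976, 0.017], [0.974, -0.217, 0.06], [0.063, 0.003, -0.998]]
ft_force: [0.9, 1.3, -2.6]
grip_width: 0.698
gripper_force: 68.3
```

Emit:
move_arm --pt "-0.043 0.008 0 0 0 -0.9" --pt "-0.044 0.007 0 0 0 -1" --pt "-0.044 0.006 0.001 0 0 -0.9" --pt "-0.044 0.006 0 0 0 -1" --pt "-0.044 0.004 0.001 0 0 -1"

```text
clock: 24.3
tcp_pos: [0.5421, -0.2671, 0.107]
orientation: [[0.134, 0.991, 0.017], [0.989, -0.135, 0.061], [0.062, 0.009, -0.998]]
ft_force: [0.3, 0.7, -3.0]
grip_width: 0.694
gripper_force: 68.2
```

```bash
python3 - <<'E'
from h import *
s=sense(); print(s['grip_width'],s['tcp_pos'])
b=CH+RC@[0,-.04,.033]; Tb=tool(-7.5,0)
plan([(b+[0,0,.12],Tb,46),(b+[0,0,.012],Tb,32)])
E
```

```text
0.6944794559946907 [ 0.54205814 -0.26712908  0.10702942]
[[-0.02,0,-0.027,0.3,-1.8,-0.1],[-0.021,0,-0.027,0.2,-1.8,-0.1],[0,0,0.027,0,0,0],[0,0,0.027,0,0,0],[0,0,0.027,0,0,0]]
[[0.001,0,0.027,0,0,0],[0,0,0,0,0,0],[0,0,0,0,0,0],[0,0,0,0,0,0],[0,0,0,0,0,0]]
```

Emit:
move_arm --pt "-0.021 0 -0.001 0.3 -1.8 -0.1" --pt "-0.022 0 -0.001 0.2 -1.8 -0.1" --pt "0 0 0.026 0 0 0" --pt "0 0 0.015 0 0 0" --pt "0 0 0 0 0 0"

```text
clock: 24.8
tcp_pos: [0.5349, -0.3062, 0.0622]
orientation: [[0.13, 0.991, -0.007], [0.991, -0.13, 0.003], [0.002, -0.007, -1.0]]
ft_force: [-0.2, 0.1, -2.7]
grip_width: 0.696
gripper_force: 68.3
```

```bash
python3 - <<'E'
from h import *
b=CH+RC@[0,-.04,.032]; plan([(b+[0,0,.010],tool(-7.5,0),9),(b+[0,0,.003],tool(-7.5,0),4)])
E
```

```text
[[-0.002,0.001,0.007,-0.2,-0.1,0],[-0.001,0,0.007,-0.2,0,0],[0,0,0.004,0,0,0],[0,0,0.003,0,0,0],[0,0,0,0,0,0]]
```

Emit:
move_arm --pt "-0.002 0.001 0.007 -0.2 -0.1 0" --pt "-0.001 0 0.007 -0.2 0 0" --pt "0 0 0.004 0 0 0" --pt "0 0 0.003 0 0 0" --pt "0 0 0.001 0 0 0"

```text
clock: 25.3
tcp_pos: [0.5378, -0.3113, 0.044]
orientation: [[0.131, 0.991, 0.007], [0.991, -0.131, -0.004], [-0.003, 0.007, -1.0]]
ft_force: [0.1, -0.1, -2.0]
grip_width: 0.699
gripper_force: 68.3
```

Emit:
move_arm --pt "0 0 0.002 0 0 0" --pt "0 0 0.002 0 0 0" --pt "0 0 0.002 0 0 0" --pt "0 0 0 0 0 0" --pt "0 0 0 0 0 0"

```text
clock: 25.8
tcp_pos: [0.5381, -0.3117, 0.0393]
orientation: [[0.131, 0.991, 0.007], [0.991, -0.131, -0.005], [-0.004, 0.008, -1.0]]
ft_force: [-2.0, 1.5, 3.2]
grip_width: 0.698
gripper_force: 68.7
```

Emit:
move_arm --pt "0 0 0 0 0 0" --pt "0 0 0 0 0 0" --pt "0 0 0 0 0 0" --pt "0 0 -0.02 0 0 0" --pt "0 0 -0.03 0 0 0" --grip 0.0854

```text
clock: 26.3
tcp_pos: [0.536, -0.3103, 0.0856]
orientation: [[0.131, 0.991, 0.002], [0.991, -0.131, -0.001], [-0.001, 0.002, -1.0]]
ft_force: [-0.0, -1.1, -0.0]
grip_width: 0.998
gripper_force: 0.0
```

Emit:
move_arm --pt "0 0 -0.04 0 0 0" --pt "0.02 0 -0.04 0 0 0" --pt "0.045 0 -0.01 0 0 0" --pt "0.045 0 0 0 0 0" --pt "0.045 0 0 0 0 0"

```text
clock: 26.8
tcp_pos: [0.5577, -0.1562, 0.1787]
orientation: [[0.132, 0.991, 0.009], [0.991, -0.132, -0.005], [-0.004, 0.01, -1.0]]
ft_force: [1.1, -0.3, -0.1]
grip_width: 0.999
gripper_force: 0.0
```

```bash
python3 - <<'E'
from h import *
from fitall import fitall
X=fitall([(.438,.321),(.42,.142)])
fitall([(.538,-.311),(.525,-.388)],z0=.032)
g=X[0][:3]; g[2]=.029; w=np.degrees(X[0][3])%180; T=tool(w,-30); print(w)
st=plan([((.5,.10,.2),tool(5,0),44,8),(g-.12*T[:,2],T,42),'fin',(g,T,25)])
p,_=optics.grab_frame("top"); cv2.imwrite('pics/b.png',cv2.resize(p[120:300,60:460],(800,360),interpolation=2))
E
```

```text
[0.4383 0.3207 0.0278] yaw 23.6 err 1.65 face white/all (-120..120) [ 1 48  7 12  7] [ 31 113 425 360  46]
[0.4202 0.1422 0.0281] yaw 105.4 err 1.54 face white/all (-120..120) [ 0 48  4  9  8] [ 22 175 385 290  57]
[ 0.5388 -0.3138  0.0331] yaw 172.9 err 6.37 face white/all (-120..120) [ 20   0 176   0  22] [ 46  93 272 167  54]
[ 0.5237 -0.3989  0.0356] yaw 82.7 err 10.49 face white/all (-120..120) [ 0 39 98 38  0] [ 64 208 218 202  54]
23.582567612572024
[[0.041,-0.015,-0.005,0.1,0,-2.1],[0.042,-0.013,-0.005,0,0.1,-2],[0.042,-0.012,-0.005,0.1,0,-2.1],[0.042,-0.011,-0.005,0.1,0.1,-2.1],[0.043,-0.009,-0.005,0,0,-2]]
[[0.043,-0.007,-0.005,0.1,0.1,-2.1],[0.036,-0.008,0.009,-0.6,-3.7,-2.3],[0.036,-0.006,0.006,-0.6,-3.7,-2.2],[0.037,-0.005,0.003,-0.6,-3.8,-2.3],[0.037,-0.004,0.002,-0.6,-3.7,-2.3]]
[[0.038,-0.002,-0.002,-0.6,-3.7,-2.2],[0.037,-0.001,-0.003,-0.6,-3.7,-2.3],[0.037,0.001,-0.006,-0.6,-3.7,-2.3],[0.037,0.003,-0.009,-0.7,-3.7,-2.2],[0,0,0,0,0,0]]
# fin
[[0,0,0.024,0,0,0],[0,0,0.024,0,0,0],[0,0,0.024,0,0,0],[0,0,0.024,0,0,0],[-0.001,0,0.024,0,0,0]]
```

View pics/b.png

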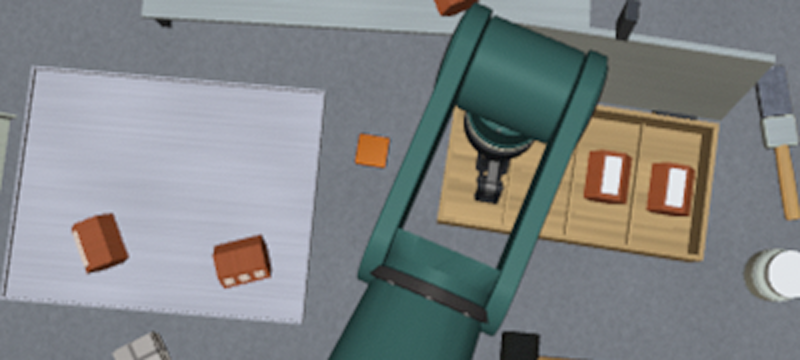

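A and D are packed with ONE tile up, at (677,187) and (611,175). Now B, which needs a 60° roll, picked at −30° and set down at +30° to stay clear of the chute.

Emit:
move_arm --pt "0.041 -0.015 -0.005 0.1 0 -2.1" --pt "0.042 -0.013 -0.005 0 0.1 -2" --pt "0.042 -0.012 -0.005 0.1 0 -2.1" --pt "0.042 -0.011 -0.005 0.1 0.1 -2.1" --pt "0.043 -0.009 -0.005 0 0 -2"

```text
clock: 27.55
tcp_pos: [0.5095, 0.0559, 0.2018]
orientation: [[-0.047, 0.999, 0.002], [0.999, 0.047, -0.001], [-0.001, 0.002, -1.0]]
ft_force: [0.6, -0.1, -0.0]
grip_width: 0.997
gripper_force: 0.0
```

Emit:
move_arm --pt "0.043 -0.007 -0.005 0.1 0.1 -2.1" --pt "0.036 -0.008 0.009 -0.6 -3.7 -2.3" --pt "0.036 -0.006 0.006 -0.6 -3.7 -2.2" --pt "0.037 -0.005 0.003 -0.6 -3.8 -2.3" --pt "0.037 -0.004 0.002 -0.6 -3.7 -2.3"

```text
clock: 28.05
tcp_pos: [0.458, 0.238, 0.1726]
orientation: [[-0.23, 0.969, 0.085], [0.938, 0.244, -0.248], [-0.261, 0.023, -0.965]]
ft_force: [0.8, -0.2, -0.4]
grip_width: 0.999
gripper_force: 0.0
```

Emit:
move_arm --pt "0.038 -0.002 -0.002 -0.6 -3.7 -2.2" --pt "0.037 -0.001 -0.003 -0.6 -3.7 -2.3" --pt "0.037 0.001 -0.006 -0.6 -3.7 -2.3" --pt "0.037 0.003 -0.009 -0.7 -3.7 -2.2" --pt "0 0 0 0 0 0"

```text
clock: 28.55
tcp_pos: [0.4122, 0.3817, 0.1341]
orientation: [[-0.352, 0.915, 0.197], [0.792, 0.403, -0.459], [-0.5, -0.005, -0.866]]
ft_force: [0.1, -1.0, 0.0]
grip_width: 1.001
gripper_force: 0.0
```

```bash
python3 - <<'E'
from h import *
g=np.array([.438,.321,.029]); T=tool(23.5,-30); print(sense()['tcp_pos'])
plan([(g-.08*T[:,2],T,20),(g,T,25)])
E
```

```text
[0.41215469 0.38172619 0.1340951 ]
[[-0.002,0,0.019,-0.1,0,0.2],[-0.003,0,0.019,0,0,0.2],[0,0,0.02,0,0,0],[0,0,0.02,0,0,0],[0,0,0.02,0,0,0]]
[[0,0,0.02,0,0,0],[0,0,0,0,0,0],[0,0,0,0,0,0],[0,0,0,0,0,0],[0,0,0,0,0,0]]
```

Emit:
move_arm --pt "-0.002 0 0.024 -0.1 0 0.2" --pt "-0.003 0 0.024 0 0 0.2" --pt "0 0 0.024 0 0 0" --pt "0 0 0.024 0 0 0" --pt "0 0 0.022 0 0 0"

```text
clock: 29.05
tcp_pos: [0.4409, 0.3184, 0.0379]
orientation: [[-0.335, 0.921, 0.199], [0.799, 0.39, -0.457], [-0.498, 0.006, -0.867]]
ft_force: [0.1, -0.1, -0.5]
grip_width: 0.999
gripper_force: 0.0
```

Emit:
move_arm --pt "0 0 0 0 0 0" --pt "0 0 0 0 0 0" --pt "0 0 0 0 0 0" --pt "0 0 0 0 0 0" --pt "0 0 0 0 0 0" --grip 0.03

```text
clock: 29.55
tcp_pos: [0.4395, 0.3213, 0.0392]
orientation: [[-0.338, 0.919, 0.202], [0.799, 0.394, -0.455], [-0.498, 0.007, -0.867]]
ft_force: [-0.2, 0.7, -1.8]
grip_width: 0.697
gripper_force: 65.5
```

```bash
python3 - <<'E'
from h import *
s=sense(); g=s['tcp_pos']+.006*s['orientation'][:,2]
b=CH+RC@[0,.12,.033]; Tb=tool(-7.5,30)
st=plan([(g+[0,0,.10],tool(23.5,-25),35),(g+[.05,-.15,.15],tool(12,0),38,7),(b+[0,0,.13],Tb,38,7),(b+[0,0,.05],Tb,30)])
E
```

```text
[[-0.017,0,-0.029,0.1,1.6,-0.2],[-0.016,0,-0.029,0,1.6,-0.1],[-0.015,0,-0.03,0.1,1.7,-0.2],[-0.033,-0.003,0.004,0.5,5,2.3],[-0.034,-0.001,0.002,0.5,4.9,2.2]]
[[-0.033,0,-0.002,0.5,5,2.3],[-0.034,0.001,-0.004,0.5,5,2.3],[-0.033,0.003,-0.007,0.5,5,2.3],[-0.037,0,0.002,-0.6,3.3,2.1],[-0.036,0.001,0.001,-0.5,3.3,2.1]]
[[-0.037,0.002,-0.002,-0.6,3.3,2.1],[-0.036,0.004,-0.004,-0.6,3.3,2.1],[-0.036,0.005,-0.006,-0.5,3.3,2.2],[-0.035,0.006,-0.008,-0.6,3.3,2.1],[-0.034,0.008,-0.01,-0.6,3.3,2.1]]
[[-0.034,0.009,-0.011,-0.5,3.3,2.1],[-0.032,0.011,-0.014,-0.6,3.3,2.1],[-0.013,0,0.023,0,0,0],[-0.014,0,0.023,0,0,0],[-0.013,0,0.023,0,0,0]]
```

Emit:
move_arm --pt "-0.017 0 -0.029 0.1 1.6 -0.2" --pt "-0.016 0 -0.029 0 1.6 -0.1" --pt "-0.015 0 -0.03 0.1 1.7 -0.2" --pt "-0.033 -0.003 0.004 0.5 5 2.3" --pt "-0.034 -0.001 0.002 0.5 4.9 2.2"

```text
clock: 30.05
tcp_pos: [0.4601, 0.2603, 0.1612]
orientation: [[-0.313, 0.945, 0.096], [0.914, 0.327, -0.238], [-0.257, 0.013, -0.966]]
ft_force: [0.9, -0.5, -3.5]
grip_width: 0.694
gripper_force: 66.0
```

Emit:
move_arm --pt "-0.033 0 -0.002 0.5 5 2.3" --pt "-0.034 0.001 -0.004 0.5 5 2.3" --pt "-0.033 0.003 -0.007 0.5 5 2.3" --pt "-0.037 0 0.002 -0.6 3.3 2.1" --pt "-0.036 0.001 0.001 -0.5 3.3 2.1"

```text
clock: 30.55
tcp_pos: [0.5063, 0.0946, 0.1856]
orientation: [[-0.134, 0.991, 0.002], [0.984, 0.133, 0.117], [0.116, 0.017, -0.993]]
ft_force: [0.2, -0.0, -5.1]
grip_width: 0.695
gripper_force: 66.0
```

Emit:
move_arm --pt "-0.037 0.002 -0.002 -0.6 3.3 2.1" --pt "-0.036 0.004 -0.004 -0.6 3.3 2.1" --pt "-0.036 0.005 -0.006 -0.5 3.3 2.2" --pt "-0.035 0.006 -0.008 -0.6 3.3 2.1" --pt "-0.034 0.008 -0.01 -0.6 3.3 2.1"

```text
clock: 31.05
tcp_pos: [0.5412, -0.0847, 0.1734]
orientation: [[0.047, 0.998, 0.037], [0.917, -0.058, 0.395], [0.396, 0.016, -0.918]]
ft_force: [1.1, -0.1, -2.3]
grip_width: 0.696
gripper_force: 66.0
```

```bash
python3 - <<'E'
from h import *
s=sense(); print(s['tcp_pos'],s['grip_width'])
b=CH+RC@[0,.12,.033]; Tb=tool(-7.5,30)
st=plan([(b+[0,0,.11],Tb,38,7),(b+[0,0,.03],Tb,25)])
E
```

```text
[ 0.5412422  -0.08468946  0.17340445] 0.6960309773000097
[[-0.036,0.009,-0.002,-0.5,3.3,2.1],[-0.036,0.011,-0.004,-0.6,3.3,2],[-0.01,0,0.017,0,0,0],[-0.01,0,0.018,0,0,0],[-0.01,0,0.017,0,0,0]]
[[-0.01,0,0.018,0,0,0],[0,0,0,0,0,0],[0,0,0,0,0,0],[0,0,0,0,0,0],[0,0,0,0,0,0]]
```

Emit:
move_arm --pt "-0.036 0.009 -0.002 -0.5 3.3 2.1" --pt "-0.036 0.011 -0.004 -0.6 3.3 2" --pt "-0.01 0 0.017 0 0 0" --pt "-0.01 0 0.018 0 0 0" --pt "-0.01 0 0.017 0 0 0"

```text
clock: 31.55
tcp_pos: [0.5562, -0.1531, 0.0872]
orientation: [[0.113, 0.992, 0.064], [0.86, -0.129, 0.493], [0.497, -0.001, -0.867]]
ft_force: [2.4, -0.1, -3.1]
grip_width: 0.697
gripper_force: 66.3
```

```bash
python3 - <<'E'
from h import *
s=sense(); print(s['tcp_pos'],s['grip_width'])
b=CH+RC@[0,.12,.033]; Tb=tool(-7.5,30)
st=plan([(b+[0,0,.015],Tb,15,7),(b+[0,0,.008],Tb,5)])
E
```

```text
[ 0.55622517 -0.15310599  0.08715761] 0.6965435675333815
[[-0.006,0,0.01,0,0.1,0],[-0.006,0,0.009,0,0,0],[-0.006,0,0.01,-0.1,0.1,0],[-0.002,0,0.003,0,0,0],[-0.001,0,0.003,0,0,0]]
```

Emit:
move_arm --pt "-0.006 0 0.01 0 0.1 0" --pt "-0.006 0 0.009 0 0 0" --pt "-0.006 0 0.01 -0.1 0.1 0" --pt "-0.002 0 0.003 0 0 0" --pt "-0.001 0 0.002 0 0 0"

```text
clock: 32.05
tcp_pos: [0.5565, -0.1533, 0.0484]
orientation: [[0.111, 0.991, 0.067], [0.858, -0.13, 0.498], [0.502, 0.002, -0.865]]
ft_force: [0.2, -0.8, -3.2]
grip_width: 0.695
gripper_force: 66.0
```

Emit:
move_arm --pt "-0.001 0 0.002 0 0 0" --pt "-0.001 0 0.002 0 0 0" --pt "0 0 0 0 0 0" --pt "0 0 0 0 0 0" --pt "0 0 0 0 0 0"

```text
clock: 32.55
tcp_pos: [0.5566, -0.1532, 0.0444]
orientation: [[0.111, 0.991, 0.068], [0.858, -0.13, 0.497], [0.502, 0.003, -0.865]]
ft_force: [0.2, -0.6, -3.5]
grip_width: 0.698
gripper_force: 66.0
```

Emit:
move_arm --pt "-0.001 0 0.002 0 0 0" --pt "-0.001 0 0.002 0 0 0" --pt "0 0 0 0 0 0" --pt "0 0 0 0 0 0" --pt "0 0 0 0 0 0"

```text
clock: 33.05
tcp_pos: [0.5565, -0.1531, 0.0394]
orientation: [[0.112, 0.991, 0.067], [0.858, -0.131, 0.497], [0.502, 0.002, -0.865]]
ft_force: [0.7, -2.1, -4.1]
grip_width: 0.693
gripper_force: 66.0
```

Emit:
move_arm --pt "-0.001 0 0.001 0 0 0" --pt "0 0 0.001 0 0 0" --pt "0 0 0 0 0 0" --pt "0 0 0 0 0 0" --pt "0 0 0 0 0 0"

```text
clock: 33.55
tcp_pos: [0.5567, -0.1531, 0.0375]
orientation: [[0.112, 0.991, 0.068], [0.858, -0.131, 0.497], [0.502, 0.003, -0.865]]
ft_force: [-1.1, -3.3, -1.5]
grip_width: 0.695
gripper_force: 66.2
```

Emit:
move_arm --pt "-0.001 0 0.001 0 0 0" --pt "0 0 0 0 0 0" --pt "0 0 0 0 0 0" --pt "0 0 0 0 0 0" --pt "0 0 0 0 0 0"

```text
clock: 34.05
tcp_pos: [0.5567, -0.1531, 0.0361]
orientation: [[0.112, 0.991, 0.068], [0.858, -0.13, 0.498], [0.502, 0.002, -0.865]]
ft_force: [-0.5, -3.5, -2.2]
grip_width: 0.7
gripper_force: 66.2
```

Emit:
move_arm --pt "0 0 0 0 0 0" --pt "0 0 0 0 0 0" --pt "0 0 0 0 0 0" --pt "0 0 -0.02 0 0 0" --pt "0 0 -0.03 0 0 0" --grip 0.0854

```text
clock: 34.55
tcp_pos: [0.5519, -0.1761, 0.078]
orientation: [[0.112, 0.992, 0.063], [0.856, -0.129, 0.501], [0.505, -0.003, -0.863]]
ft_force: [0.4, 0.6, 0.7]
grip_width: 0.998
gripper_force: 0.0
```

Emit:
move_arm --pt "0 0 -0.04 0 0 0" --pt "0 0 -0.04 0 0 0" --pt "0.02 0 -0.04 0 -5 0" --pt "0.03 0 -0.02 0 -5 0" --pt "0.04 0 0 0 -5 0"

```text
clock: 35.05
tcp_pos: [0.5558, -0.167, 0.2425]
orientation: [[0.128, 0.991, 0.044], [0.958, -0.135, 0.252], [0.256, 0.01, -0.967]]
ft_force: [1.5, 1.0, -0.3]
grip_width: 1.001
gripper_force: 0.0
```

```bash
python3 - <<'E'
from h import *
from fitall import fitall
fr={c:optics.grab_frame(c) for c in("top","scene")}
X=fitall([(.42,.142)],fr=fr)
fitall([(.556,-.152)],z0=.032,fr=fr)
print(sense()['tcp_pos'])
g=X[0][:3]; g[2]=.029; w=np.degrees(X[0][3])%180; T=tool(w+180,-60); print(w)
st=plan([((.5,.05,.25),tool(-40,-20),40,7.5),(g-.10*T[:,2]+[0,0,.05],T,38,7.5),(g-.08*T[:,2],T,35),'fin',(g,T,25)])
cv2.imwrite('pics/c.png',cv2.resize(fr['top'][0][120:300,60:460],(800,360),interpolation=2))
E
```

```text
[0.4201 0.1424 0.0281] yaw 105.1 err 1.47 face white/all (-120..120) [ 0 51  3 10  7] [ 19 171 380 297  62]
[ 0.5587 -0.141   0.0345] yaw 172.7 err 6.92 face white/all (-120..120) [  1  38 251   1   0] [ 39 313 355 141  12]
[ 0.55663102 -0.15922738  0.24411355]
105.07005570342449
[[0.028,-0.011,0.006,0.3,-4.9,4.8],[0.028,-0.014,0.003,0.3,-4.9,4.8],[0.027,-0.016,0.001,0.3,-4.9,4.7],[0.025,-0.019,0,0.3,-4.9,4.8],[0.024,-0.02,-0.003,0.3,-4.9,4.8]]
[[0.021,-0.022,-0.005,0.3,-4.9,4.8],[0.019,-0.024,-0.006,0.3,-4.9,4.7],[0.018,-0.01,0.012,3.3,-5.5,3.9],[0.019,-0.01,0.011,3.3,-5.6,3.9],[0.019,-0.011,0.009,3.2,-5.5,3.9]]
[[0.02,-0.012,0.009,3.3,-5.5,3.9],[0.019,-0.013,0.007,3.3,-5.6,3.9],[0.019,-0.013,0.006,3.3,-5.5,3.9],[0.018,-0.015,0.005,3.2,-5.5,3.9],[0.022,0,0.023,0,0,0]]
[[0.022,0,0.022,0,0,0],[0,0,0,0,0,0],[0,0,0,0,0,0],[0,0,0,0,0,0],[0,0,0,0,0,0]]
# fin
[[0,0,0.02,0,0,0],[0,0,0.02,0,0,0],[0,0,0.02,0,0,0],[-0.001,0,0.02,0,0,0],[0,0,0,0,0,0]]
```

View pics/c.png

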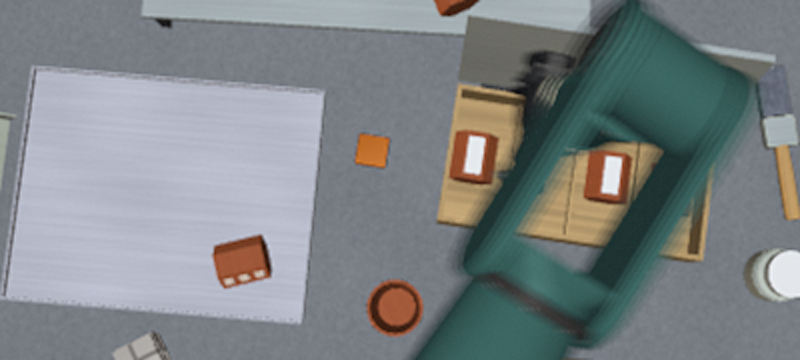

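B (474,155) is in its end bay with ONE tile up. Last is C at (242,262), leaning away from the robot.

Emit:
move_arm --pt "0.028 -0.011 0.006 0.3 -4.9 4.8" --pt "0.028 -0.014 0.003 0.3 -4.9 4.8" --pt "0.027 -0.016 0.001 0.3 -4.9 4.7" --pt "0.025 -0.019 0 0.3 -4.9 4.8" --pt "0.024 -0.02 -0.003 0.3 -4.9 4.8"

```text
clock: 35.65
tcp_pos: [0.5154, -0.0121, 0.2464]
orientation: [[0.505, 0.854, -0.129], [0.844, -0.519, -0.132], [-0.18, -0.042, -0.983]]
ft_force: [0.2, -0.6, -0.3]
grip_width: 1.002
gripper_force: 0.0
```

Emit:
move_arm --pt "0.021 -0.022 -0.005 0.3 -4.9 4.8" --pt "0.019 -0.024 -0.006 0.3 -4.9 4.7" --pt "0.018 -0.01 0.012 3.3 -5.5 3.9" --pt "0.019 -0.01 0.011 3.3 -5.6 3.9" --pt "0.019 -0.011 0.009 3.2 -5.5 3.9"

```text
clock: 36.15
tcp_pos: [0.5038, 0.097, 0.1972]
orientation: [[0.631, 0.566, -0.531], [0.479, -0.822, -0.307], [-0.61, -0.061, -0.79]]
ft_force: [1.3, -0.3, -0.0]
grip_width: 1.002
gripper_force: 0.0
```

Emit:
move_arm --pt "0.02 -0.012 0.009 3.3 -5.5 3.9" --pt "0.019 -0.013 0.007 3.3 -5.6 3.9" --pt "0.019 -0.013 0.006 3.3 -5.5 3.9" --pt "0.018 -0.015 0.005 3.2 -5.5 3.9" --pt "0 0 0 0 0 0"

```text
clock: 36.65
tcp_pos: [0.5066, 0.1616, 0.1179]
orientation: [[0.461, 0.253, -0.851], [0.127, -0.968, -0.219], [-0.878, -0.007, -0.478]]
ft_force: [-1.0, -0.6, -1.2]
grip_width: 0.999
gripper_force: 0.0
```

```bash
python3 - <<'E'
from h import *
g=np.array([.420,.1425,.029]); T=tool(285.2,-60); print(sense()['tcp_pos'])
plan([(g-.08*T[:,2],T,28),(g,T,28)])
E
```

```text
[0.50664518 0.16161704 0.1178816 ]
[[0.017,-0.002,0.017,-0.3,0.7,0],[0.016,-0.002,0.018,-0.4,0.7,0.1],[0,0,0.027,0,0,0],[0,0,0.026,0,0,0],[0,0,0.027,0,0,0]]
```

Emit:
move_arm --pt "0.017 -0.002 0.017 -0.3 0.7 0" --pt "0.016 -0.002 0.018 -0.4 0.7 0.1" --pt "0 0 0.027 0 0 0" --pt "0 0 0.026 0 0 0" --pt "0 0 0.027 0 0 0"

```text
clock: 37.15
tcp_pos: [0.4273, 0.1435, 0.0414]
orientation: [[0.5, 0.264, -0.825], [0.135, -0.965, -0.226], [-0.855, 0.001, -0.518]]
ft_force: [0.1, -0.0, 0.2]
grip_width: 1.001
gripper_force: 0.0
```

Emit:
move_arm --pt "0 0 0 0 0 0" --pt "0 0 0 0 0 0" --pt "0 0 0 0 0 0" --pt "0 0 0 0 0 0" --pt "0 0 0 0 0 0" --grip 0.03

```text
clock: 37.65
tcp_pos: [0.429, 0.1442, 0.042]
orientation: [[0.498, 0.262, -0.826], [0.133, -0.965, -0.226], [-0.857, 0.003, -0.516]]
ft_force: [0.7, 0.3, 6.6]
grip_width: 0.69
gripper_force: 70.0
```

```bash
python3 - <<'E'
from h import *
s=sense(); g=s['tcp_pos']+.006*s['orientation'][:,2]; print(g); w=285.2; h=np.array([g[0]+.03,g[1],0])
st=plan([(g+[0,0,.06],tool(w,-48),35,6),([h[0],h[1],.10],tool(w,0),35,7),([h[0],h[1],.045],tool(w,0),28),([h[0],h[1],.032],tool(w,0),7)])
E
```

```text
[0.42402018 0.14281432 0.03885757]
[[-0.026,0,-0.015,0,5.5,-0.1],[-0.025,0,-0.018,0.1,5.5,0],[0.002,0.001,-0.003,0,6.9,0],[0.002,0.001,-0.003,0,6.8,0],[0.003,0.001,-0.002,0,6.9,0]]
[[0.003,0.002,-0.002,0,6.8,0],[0.003,0.001,-0.002,0,6.9,0],[0.003,0.001,-0.001,0,6.8,0],[0.004,0.001,-0.001,0,6.9,0],[0,0,0.028,0,0,0]]
[[0,0,0.027,0,0,0],[0,0,0.007,0,0,0],[0,0,0.006,0,0,0],[0,0,0,0,0,0],[0,0,0,0,0,0]]
```

Emit:
move_arm --pt "-0.026 0 -0.015 0 5.5 -0.1" --pt "-0.025 0 -0.018 0.1 5.5 0" --pt "0.002 0.001 -0.003 0 6.9 0" --pt "0.002 0.001 -0.003 0 6.8 0" --pt "0.003 0.001 -0.002 0 6.9 0"

```text
clock: 38.15
tcp_pos: [0.4398, 0.1441, 0.103]
orientation: [[0.86, 0.262, -0.437], [0.233, -0.965, -0.119], [-0.453, 0.001, -0.891]]
ft_force: [-0.4, -0.4, -2.4]
grip_width: 0.694
gripper_force: 69.3
```

Emit:
move_arm --pt "0.003 0.002 -0.002 0 6.8 0" --pt "0.003 0.001 -0.002 0 6.9 0" --pt "0.003 0.001 -0.001 0 6.8 0" --pt "0.004 0.001 -0.001 0 6.9 0" --pt "0 0 0 0 0 0"

```text
clock: 38.65
tcp_pos: [0.4513, 0.1423, 0.1045]
orientation: [[0.965, 0.262, -0.001], [0.262, -0.965, -0.001], [-0.001, 0.0, -1.0]]
ft_force: [-0.3, -0.2, -3.3]
grip_width: 0.693
gripper_force: 69.3
```

```bash
python3 - <<'E'
from h import *
s=sense(); g=s['tcp_pos']+.006*s['orientation'][:,2]; print(g)
T=tool(285.2,0); print(np.degrees(R.from_matrix(s['orientation'].T@T).as_rotvec()))
h=np.array([g[0],g[1],0])
plan([(h+[0,0,.05],T,28),(h+[0,0,.036],T,8)])
P,_=optics.grab_frame("scene"); cv2.imwrite('pics/d.png',cv2.resize(P[120:300,290:490],(660,594),interpolation=2))
E
```

```text
[0.45128447 0.14230372 0.09854714]
[ 0.01980826  0.04202536 -0.01676809]
[[0,0,0.024,0,0,0],[0,0,0.025,0,0,0],[0,0,0.007,0,0,0],[0,0,0.007,0,0,0],[0,0,0,0,0,0]]
```

View pics/d.png

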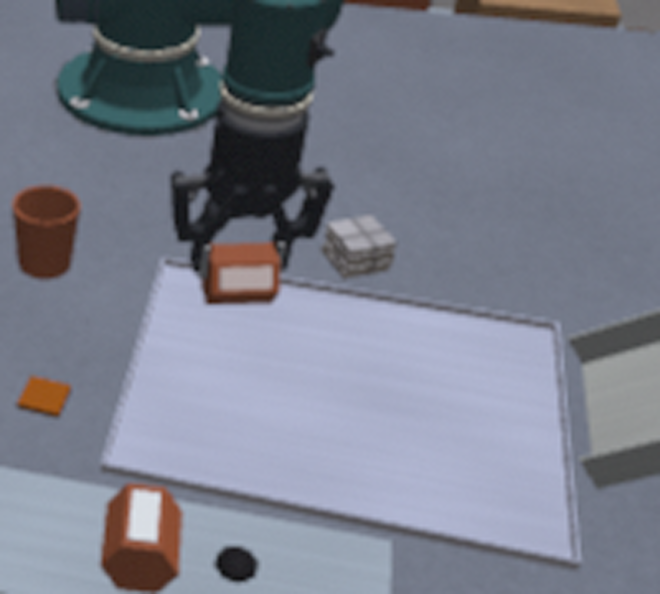

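The ONE tile (243,276) is now on C's upper +x side, held level. I'll lower it, release, regrasp tilted, and roll it once more.

Emit:
move_arm --pt "0 0 0.024 0 0 0" --pt "0 0 0.025 0 0 0" --pt "0 0 0.007 0 0 0" --pt "0 0 0.007 0 0 0" --pt "0 0 0.001 0 0 0"

```text
clock: 39.2
tcp_pos: [0.4541, 0.1429, 0.0423]
orientation: [[0.965, 0.262, -0.001], [0.262, -0.965, -0.001], [-0.002, 0.0, -1.0]]
ft_force: [-5.0, -0.0, 9.0]
grip_width: 0.692
gripper_force: 70.4
```

Emit:
move_arm --pt "0 0 0.002 0 0 0" --pt "0 0 0 0 0 0" --pt "0 0 0 0 0 0" --pt "0 0 0 0 0 0" --pt "0 0 0 0 0 0"

```text
clock: 39.7
tcp_pos: [0.4546, 0.1431, 0.0422]
orientation: [[0.965, 0.262, 0.001], [0.262, -0.965, -0.001], [0.001, 0.001, -1.0]]
ft_force: [-7.7, -1.5, 13.9]
grip_width: 0.693
gripper_force: 71.0
```

Emit:
move_arm --pt "0 0 -0.003 0 0 0" --pt "0 0 0 0 0 0" --pt "0 0 0 0 0 0" --pt "0 0 -0.03 0 0 0" --pt "0 0 -0.04 0 0 0" --grip 0.0854

```text
clock: 40.2
tcp_pos: [0.451, 0.1423, 0.1091]
orientation: [[0.965, 0.262, -0.008], [0.262, -0.965, -0.002], [-0.009, -0.0, -1.0]]
ft_force: [0.1, -0.4, 0.0]
grip_width: 0.999
gripper_force: 0.0
```

```bash
python3 - <<'E'
from h import *
from fitall import fitall
X=fitall([(.452,.143)])
g=X[0][:3]; g[2]=.027; w=np.degrees(X[0][3])%180+180; T=tool(w,-60); print(w)
plan([(g+[.06,.015,.11],tool(w,-25),38,6.5),(g-.08*T[:,2],T,38,6.5),(g,T,27)])
E
```

```text
[0.4632 0.1457 0.0285] yaw 104.7 err 1.55 face white/all (-120..120) [  0   6  13 114   4] [ 19  91 123 193  53]
284.6986473196427
[[0.018,0,-0.006,0,-6.4,0.1],[0.017,0,-0.008,0.1,-6.4,0.1],[0.016,0.001,-0.01,0,-6.4,0.1],[0.015,0,-0.012,0.1,-6.4,0.2],[0.007,0,0.01,0,-5.8,0]]
[[0.007,0,0.01,0,-5.9,0],[0.009,-0.001,0.009,0,-5.8,0],[0.009,0,0.007,0,-5.8,0],[0.01,0,0.007,0,-5.9,0],[0.011,0,0.006,0,-5.8,0]]
[[0,0,0.027,0,0,0],[0,0,0.026,0,0,0],[0,0,0.027,0,0,0],[0,0,0,0,0,0],[0,0,0,0,0,0]]
```

Emit:
move_arm --pt "0.018 0 -0.006 0 -6.4 0.1" --pt "0.017 0 -0.008 0.1 -6.4 0.1" --pt "0.016 0.001 -0.01 0 -6.4 0.1" --pt "0.015 0 -0.012 0.1 -6.4 0.2" --pt "0.007 0 0.01 0 -5.8 0"

```text
clock: 40.8
tcp_pos: [0.5278, 0.1615, 0.1251]
orientation: [[0.826, 0.253, -0.503], [0.216, -0.968, -0.131], [-0.52, -0.001, -0.854]]
ft_force: [-0.3, -0.1, 1.7]
grip_width: 1.0
gripper_force: 0.0
```

Emit:
move_arm --pt "0.007 0 0.01 0 -5.9 0" --pt "0.009 -0.001 0.009 0 -5.8 0" --pt "0.009 0 0.007 0 -5.8 0" --pt "0.01 0 0.007 0 -5.9 0" --pt "0.011 0 0.006 0 -5.8 0"

```text
clock: 41.3
tcp_pos: [0.5312, 0.1637, 0.0616]
orientation: [[0.47, 0.253, -0.846], [0.124, -0.968, -0.22], [-0.874, -0.001, -0.486]]
ft_force: [0.2, -0.9, 0.1]
grip_width: 0.996
gripper_force: 0.0
```

```bash
python3 - <<'E'
from h import *
s=sense(); g=np.array([.4632,.1457,.028]); T=tool(284.9,-60)
print(s['tcp_pos'],(g-.08*T[:,2]-.006*T[:,2]),np.degrees(R.from_matrix(s['orientation'].T@T).as_rotvec()))
plan([(g-.04*T[:,2],T,22),(g,T,20)])
E
```

```text
[0.53116273 0.16366292 0.06155104] [0.53517394 0.16485078 0.071     ] [-0.24954997  0.90834844 -0.08012602]
[[-0.003,0,0.016,-0.1,0.5,0],[-0.003,0,0.016,-0.1,0.4,-0.1],[0,0,0.02,0,0,0],[0,0,0.02,0,0,0],[0,0,0,0,0,0]]
```

Emit:
move_arm --pt "-0.003 0 0.016 -0.1 0.5 0" --pt "-0.003 0 0.016 -0.1 0.4 -0.1" --pt "0 0 0.02 0 0 0" --pt "0 0 0.02 0 0 0" --pt "0 0 0 0 0 0"

```text
clock: 41.8
tcp_pos: [0.4653, 0.1465, 0.0302]
orientation: [[0.481, 0.257, -0.838], [0.129, -0.966, -0.222], [-0.867, -0.001, -0.498]]
ft_force: [0.7, -0.3, 0.6]
grip_width: 1.005
gripper_force: 0.0
```

Emit:
move_arm --pt "0 0 0 0 0 0" --pt "0 0 0 0 0 0" --pt "0 0 0 0 0 0" --pt "0 0 0 0 0 0" --pt "0 0 0 0 0 0" --grip 0.03

```text
clock: 42.3
tcp_pos: [0.4683, 0.1471, 0.0327]
orientation: [[0.488, 0.257, -0.834], [0.13, -0.967, -0.221], [-0.863, -0.001, -0.505]]
ft_force: [0.5, 0.3, 1.5]
grip_width: 0.693
gripper_force: 66.2
```

```bash
python3 - <<'E'
from h import *
s=sense(); g=s['tcp_pos']+.006*s['orientation'][:,2]; print(g)
b=CH+RC@[0,.04,.033]; Tb=tool(-7.5,0)
st=plan([(g+[0,0,.08],tool(284.9,-45),35,7),(g+[.02,0,.12],tool(284.9,0),35,6.5),((.50,.02,.15),tool(320,0),38,7),(b+[0,0,.11],Tb,38,7)])
E
```

```text
[0.46330761 0.14573447 0.02965189]
[[-0.024,0,-0.013,0,4.9,0],[-0.022,0,-0.016,0,4.9,0],[-0.021,0,-0.017,0,4.9,0],[-0.003,0.001,-0.006,0,6.4,0],[-0.002,0,-0.006,0,6.5,0]]
[[-0.001,0.001,-0.006,0,6.4,0],[-0.001,0.001,-0.006,0,6.4,0],[0,0.001,-0.006,0,6.4,0],[0.001,0,-0.007,0,6.5,0],[0.002,0.001,-0.006,0,6.4,0]]
[[-0.003,0.025,0,0,0,-7],[-0.007,0.025,0,0,0,-7.1],[-0.009,0.023,0,0,0,-7],[-0.012,0.023,0,0,0,-7],[-0.015,0.02,0,0,0,-7]]
[[-0.023,0.028,0.001,0,0,-4.6],[-0.025,0.026,0.001,0,0,-4.7],[-0.028,0.024,0.001,0,0,-4.6],[-0.029,0.022,0.001,0,0,-4.7],[-0.031,0.019,0.001,0,0,-4.6]]
[[-0.032,0.017,0.001,0,0,-4.7],[-0.034,0.014,0.001,0,0,-4.6],[0,0,0,0,0,0],[0,0,0,0,0,0],[0,0,0,0,0,0]]
```

Emit:
move_arm --pt "-0.024 0 -0.013 0 4.9 0" --pt "-0.022 0 -0.016 0 4.9 0" --pt "-0.021 0 -0.017 0 4.9 0" --pt "-0.003 0.001 -0.006 0 6.4 0" --pt "-0.002 0 -0.006 0 6.5 0"

```text
clock: 42.8
tcp_pos: [0.4721, 0.147, 0.1269]
orientation: [[0.821, 0.257, -0.509], [0.218, -0.967, -0.135], [-0.527, -0.001, -0.85]]
ft_force: [-0.8, 0.7, -2.6]
grip_width: 0.69
gripper_force: 66.0
```

Emit:
move_arm --pt "-0.001 0.001 -0.006 0 6.4 0" --pt "-0.001 0.001 -0.006 0 6.4 0" --pt "0 0.001 -0.006 0 6.4 0" --pt "0.001 0 -0.007 0 6.5 0" --pt "0.002 0.001 -0.006 0 6.4 0"

```text
clock: 43.3
tcp_pos: [0.4828, 0.1459, 0.1558]
orientation: [[0.966, 0.257, 0.002], [0.257, -0.966, 0.002], [0.002, -0.001, -1.0]]
ft_force: [0.3, -0.1, -1.3]
grip_width: 0.694
gripper_force: 66.0
```

Emit:
move_arm --pt "-0.003 0.025 0 0 0 -7" --pt "-0.007 0.025 0 0 0 -7.1" --pt "-0.009 0.023 0 0 0 -7" --pt "-0.012 0.023 0 0 0 -7" --pt "-0.015 0.02 0 0 0 -7"

```text
clock: 43.8
tcp_pos: [0.4984, 0.0192, 0.1548]
orientation: [[0.639, 0.769, -0.004], [0.769, -0.639, 0.001], [-0.002, -0.003, -1.0]]
ft_force: [-0.6, -0.2, -2.1]
grip_width: 0.696
gripper_force: 66.1
```

Emit:
move_arm --pt "-0.023 0.028 0.001 0 0 -4.6" --pt "-0.025 0.026 0.001 0 0 -4.7" --pt "-0.028 0.024 0.001 0 0 -4.6" --pt "-0.029 0.022 0.001 0 0 -4.7" --pt "-0.031 0.019 0.001 0 0 -4.6"

```text
clock: 44.3
tcp_pos: [0.5315, -0.1599, 0.1495]
orientation: [[0.286, 0.958, -0.004], [0.958, -0.286, 0.001], [0.0, -0.004, -1.0]]
ft_force: [1.4, -0.0, -2.0]
grip_width: 0.692
gripper_force: 66.0
```

```bash
python3 - <<'E'
from h import *
s=sense(); print(s['tcp_pos'],s['grip_width'])
b=CH+RC@[0,.035,.033]; Tb=tool(-7.5,0)
plan([(b+[0,0,.10],Tb,38,7),(b+[0,0,.04],Tb,30)])
__import__('fitall').fitall([(.5587,-.141),(.538,-.312),(.5245,-.388)],z0=.032)
E
```

```text
[ 0.53150403 -0.15993136  0.14947293] 0.6922836991643609
[[-0.034,0.018,0.005,-0.1,0,-4.6],[-0.035,0.014,0.005,-0.1,0,-4.5],[0,0,0.03,0,0,0],[-0.001,0,0.03,0,0,0],[0,0,0,0,0,0]]
[ 0.5606 -0.1281  0.0326] yaw 173.5 err 8.55 face white/all (-120..120) [ 0 23 61 14  0] [  5  38 279 144  31]
[ 0.5387 -0.3145  0.0334] yaw 172.6 err 3.99 face white/all (-120..120) [ 18   0 174   1   1] [ 47  90 264 172  20]
[ 0.5233 -0.3987  0.0353] yaw 81.2 err 9.98 face white/all (-120..120) [ 0 40 96 40  0] [ 66 209 218 208  46]
```

Emit:
move_arm --pt "-0.034 0.018 0.005 -0.1 0 -4.6" --pt "-0.035 0.014 0.005 -0.1 0 -4.5" --pt "0 0 0.03 0 0 0" --pt "-0.001 0 0.03 0 0 0" --pt "0 0 0 0 0 0"

```text
clock: 44.9
tcp_pos: [0.5417, -0.2324, 0.074]
orientation: [[0.135, 0.991, -0.01], [0.991, -0.135, 0.006], [0.005, -0.011, -1.0]]
ft_force: [-0.8, 0.0, -2.7]
grip_width: 0.691
gripper_force: 65.8
```

```bash
python3 - <<'E'
from h import *
b=CH+RC@[0,.038,.033]; Tb=tool(-7.5,0)
plan([(b+[0,0,.012],Tb,10),(b+[0,0,.004],Tb,4)])
E
```

```text
[[0,0.001,0.008,-0.2,-0.1,-0.1],[0,0.002,0.007,-0.2,-0.1,-0.1],[0.001,0.001,0.008,-0.2,-0.1,-0.1],[0,0,0.004,0,0,0],[0,0,0.004,0,0,0]]
```

Emit:
move_arm --pt "0 0.001 0.008 -0.2 -0.1 -0.1" --pt "0 0.002 0.007 -0.2 -0.1 -0.1" --pt "0.001 0.001 0.008 -0.2 -0.1 -0.1" --pt "0 0 0.004 0 0 0" --pt "0 0 0.003 0 0 0"

```text
clock: 45.4
tcp_pos: [0.5502, -0.2342, 0.0504]
orientation: [[0.129, 0.992, 0.012], [0.992, -0.129, -0.007], [-0.006, 0.013, -1.0]]
ft_force: [0.7, 0.5, -1.3]
grip_width: 0.696
gripper_force: 65.9
```

Emit:
move_arm --pt "0 0 0.002 0 0 0" --pt "0 0 0.002 0 0 0" --pt "0 0 0 0 0 0" --pt "0 0 0 0 0 0" --pt "0 0 0 0 0 0"

```text
clock: 45.9
tcp_pos: [0.5502, -0.2346, 0.0466]
orientation: [[0.129, 0.992, 0.012], [0.992, -0.129, -0.007], [-0.006, 0.013, -1.0]]
ft_force: [-0.1, -0.6, -2.4]
grip_width: 0.696
gripper_force: 65.9
```

Emit:
move_arm --pt "0 0 0.002 0 -0.3 0" --pt "0 0 0.002 -0.5 -0.3 0" --pt "0 0 0 0 0 0" --pt "0 0 0 0 0 0" --pt "0 0 0 0 0 0"

```text
clock: 46.4
tcp_pos: [0.5502, -0.2345, 0.0424]
orientation: [[0.13, 0.991, 0.019], [0.991, -0.129, -0.019], [-0.016, 0.021, -1.0]]
ft_force: [-1.2, -0.6, -2.5]
grip_width: 0.694
gripper_force: 65.9
```

Emit:
move_arm --pt "0 0 0.002 0 0 0" --pt "0 0 0 0 0 0" --pt "0 0 0 0 0 0" --pt "0 0 0 0 0 0" --pt "0 0 0 0 0 0"

```text
clock: 46.9
tcp_pos: [0.5505, -0.2347, 0.0414]
orientation: [[0.13, 0.991, 0.02], [0.991, -0.129, -0.019], [-0.016, 0.022, -1.0]]
ft_force: [-1.6, 1.1, 5.4]
grip_width: 0.696
gripper_force: 66.7
```

Contact made. Release, go up, retreat and check.

Emit:
move_arm --pt "0 0 0 0 0 0" --pt "0 0 0 0 0 0" --pt "0 0 0 0 0 0" --pt "0 0 -0.02 0 0 0" --pt "0 0 -0.03 0 0 0" --grip 0.0854

```text
clock: 47.4
tcp_pos: [0.5475, -0.2327, 0.0877]
orientation: [[0.129, 0.991, 0.013], [0.991, -0.129, -0.015], [-0.014, 0.015, -1.0]]
ft_force: [0.8, -0.4, 0.1]
grip_width: 1.002
gripper_force: 0.0
```

Emit:
move_arm --pt "0 0 -0.045 0 0 0" --pt "0 0 -0.045 0 0 0" --pt "0.035 -0.02 -0.02 0 0 0" --pt "0.04 -0.02 0 0 0 0" --pt "0.04 -0.02 0 0 0 0"

```text
clock: 47.9
tcp_pos: [0.5026, -0.109, 0.1984]
orientation: [[0.131, 0.991, 0.022], [0.991, -0.131, -0.019], [-0.016, 0.024, -1.0]]
ft_force: [1.3, -0.1, -1.1]
grip_width: 1.0
gripper_force: 0.0
```

Emit:
move_arm --pt "0.04 -0.01 0 0 0 0" --pt "0.04 -0.01 0 0 0 0" --pt "0.04 -0.01 0 0 0 0" --pt "0.04 0 0 0 0 0" --pt "0.04 0 0 0 0 0"

```text
clock: 48.4
tcp_pos: [0.4985, 0.094, 0.1934]
orientation: [[0.129, 0.991, 0.02], [0.991, -0.129, -0.019], [-0.016, 0.022, -1.0]]
ft_force: [-0.0, -0.3, 0.8]
grip_width: 0.995
gripper_force: 0.0
```

Emit:
move_arm --pt "0.04 0 0 0 0 0" --pt "0.04 0 0 0 0 0" --pt "0.04 0 0 0 0 0" --pt "0 0 0 0 0 0" --pt "0 0 0 0 0 0"

```text
clock: 48.9
tcp_pos: [0.5141, 0.2118, 0.1909]
orientation: [[0.128, 0.992, 0.018], [0.992, -0.127, -0.019], [-0.017, 0.02, -1.0]]
ft_force: [0.3, 0.4, -0.1]
grip_width: 0.998
gripper_force: 0.0
```

```bash
python3 - <<'E'
from h import *
P,d=optics.grab_frame("top"); W=cloud("top",d)
cv2.imwrite('pics/e.png',cv2.resize(P[60:330,60:480],(800,514),interpolation=2))
m=(W[...,0]>.42)&(W[...,0]<.62)&(W[...,1]<-.09)&(W[...,1]>-.45)&(W[...,2]>.048)&(W[...,2]<.075)
h=cv2.cvtColor(P,cv2.COLOR_BGR2HSV); m&=(red(P)|(h[...,1]<60))
n,l,s,c=cv2.connectedComponentsWithStats(m.astype(np.uint8),connectivity=4)
for k in range(1,n):
    if s[k,4]>60:
        Q=W[l==k]; A=np.c_[Q[:,:2]-Q[:,:2].mean(0),np.ones(len(Q))]; q=np.linalg.lstsq(A,Q[:,2],rcond=None)[0]
        print(s[k,4],(RC.T@(Q.mean(0)-CH)).round(3),'slope',q[:2].round(3))
E
```

```text
94 [ 0.091 -0.124  0.066] slope [ 1.468 -0.184]
347 [-0.001  0.128  0.056] slope [-0.005 -0.022]
337 [0.004 0.035 0.056] slope [ 0.007 -0.028]
342 [ 0.002 -0.043  0.056] slope [ 0.004 -0.013]
349 [-0.001 -0.122  0.057] slope [ 0.001 -0.055]
```

View pics/e.png

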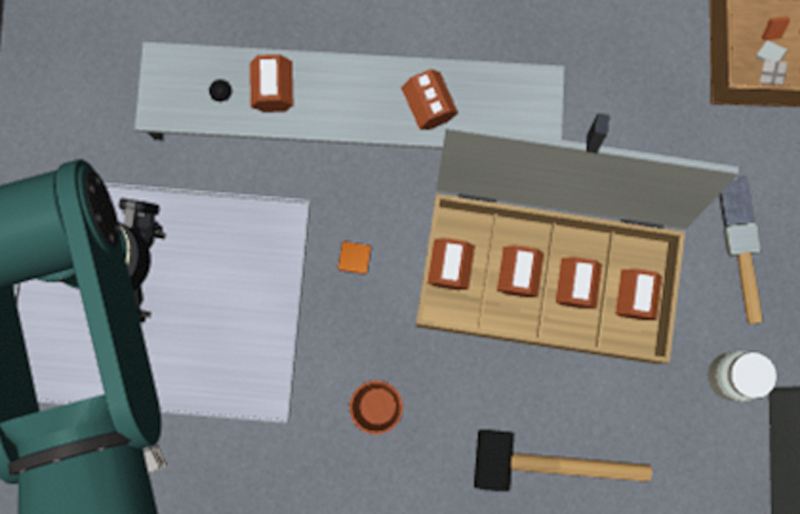

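All four blocks lie flat in their bays, (451,262), (521,270), (579,281) and (640,293), with the ONE tile up. Their tops are at about 56 mm and level, and the lid is open.

```bash
python3 -c "
from plant import finish_job
print(finish_job())"
```

```text
the job is handed in; nothing more can be done
None
```

The job is handed in: the lid is open on its springs, and all four blocks lie flat in the chest, one to a bay, with the ONE-tile face up to match the sample beside the pebble; no verdict was returned.

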